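Put the radio-microphone kit on charge

ROBOT

A 6-joint arm with a two-finger parallel gripper is mounted at the origin on the work surface. World frame = base frame: x ahead of the robot, y to its left, z up, the work surface at z = 0. Lengths are in m, angles in degrees, forces in N, time in s.
With the tool pointing down it reaches from about 0.375 to 0.9 m from the base axis. Payload 3.1 kg.
Tool frame: the origin (TCP) lies on the centre line of the jaws, within the pads' length; the fingertips stand 19 mm ahead of it and the grasp point (between the pads) is the TCP (tips_ahead is the distance from the TCP to the fingertips, in m); z points along the fingers, y is the line along which they close (so a half turn about z gives the same grasp; the last joint's range is limited). The gripper opens to 87 mm and grips with 3 to 60 N. Pads are 19 mm wide; open, the fingers measure 117 mm over their backs; the gripper's body (75 mm by 190 mm) begins 51 mm behind the grasp point.
Start: joints at [58.356, 30.224, 82.088, -0, 67.689, -10.227], TCP at [0.228, 0.582, 0.242] pointing down, gripper open.
Joint ranges: [-176.69, 176.69], [-43.24, 126.21], [12.49, 139.97], [-82, 262], [0, 151.66], [-163.58, 163.58]. Speed limits (degrees/s): [159.86, 159.86, 180, 180, 180, 180].

INTERFACE

Orientations are given as a 3x3 rotation matrix whose columns are the frame's x, y, z axes.
In Python, from rig import read_state, capture, hand_in, trace, landmark_of, tips_ahead gives the robot as it stands.
- The arm moves only by the shell command python3 -m jog 'ROWS'. ROWS is JSON, a list of rows, each an object of numbers: "tx", "ty", "tz": the shift along the tool's x, y, z in cm; "roll": the turn about the tool's z in rad; "jaw": the opening, from 0 (shut) to 1 (fully open). A call has 1 to 8 rows; each row shifts and turns the commanded pose from where the row before left it, along the tool's axes as they then stand; what a row does not reach is not made up. A row lasts 1/10 s, in which the tool goes at most 50 mm and 8.59 degrees, less where a joint would pass 70% of its speed; a pose out of reach is approached as far as the arm can. A call with a gripper value outside its range is refused whole. The fingers move at their own pace and stop on an object; the grip force is fixed at half the most. Time passes only in rows, so rows that do not move let the fingers close. It gives the time, the measured TCP pose, the force, the opening and the grip force at its end, in the units of the state.
- read_state(): the state, without advancing time (a new reading comes with each control period).
- capture(name): name is "scene" or "top" or "wrist"; returns a dict with "img" (400x640x3 uint8, red, green, blue), "vertical_fov" (degrees; the focal length in pixels is half the picture's height over the tangent of half this angle, whatever the lens; pixels are square), "cx", "cy" (the principal point, pixels), "k1" (the pictures are not rectified: a ray, as slopes to the right and down, at radius r is drawn at 1 + k1 r^2 times it, then the intrinsics apply), "cam_to_world" (4x4, takes a point from camera to world coordinates); the wrist camera has in their place "tool_from_camera" (4x4, takes a point from camera to tool coordinates, whose origin is the TCP and whose axes are the flange's). Camera axes: x right, y up, looking along -z (the intrinsics and any distortion apply to the point x, -y, -z); pixel columns grow to the right and rows downward; lengths in m; the calibration is good to about 2 mm. A picture is of the moment at which its call begins: read the wrist's pose just before it. There is no depth.
- hand_in(): hands the job in; it is judged then, once.
Trained networks look in the newest picture that a camera, given by its name, has taken for a name from the list of things; names that differ only in an ending like _2 or _b are one class to them, and where a whole thing is asked for, a point or a joint stands for the part that bears it (a point fixed in the world has none). Each returns a list of dicts, best first, with "p" (0 to 1); they miss things now and then, are a little off and sometimes report something else, mostly with a low value. They report only what shows in the picture. A call takes as long as a camera call. They do not tell look-alikes from the thing itself.
- trace(camera, thing): "pixels" (400x640 bool, what is visible of it) and "bbox" ([left, top, width, height] in pixels, round what is visible of it).
- landmark_of(camera, thing): "point" ([row, column] in pixels: a listed point, or the origin of a listed thing).
The state is a dict: "time_s": time; "joint_positions": joint angles; "qvel": joint speeds; "tau": joint torques, N m; "position": TCP position; "tcp_rot": TCP orientation; "force": force on the tool from outside, world axes, zero at the start; "moment": the same for the moment, N m; "opening": opening from 0.0 (shut) to 1.0 (fully open); "grasp_force": force on a finger pad.
Only numpy, scipy, OpenCV 4.12 (cv2) and the standard library are available. Lean on these libraries where they do the work, as an engineer would, in place of code of your own. Each camera call takes 0.05 s, during which the arm holds its last target. There are 200 camera calls.

TASK

Put the announcer's radio-microphone kit on charge: drop every clip-on transmitter on the desk upright into a pocket of its own in the charging tray, slide the receiver nose first fully home into its sleeve, and plug the power pack fully down into the inlet of the power dock. Only when all of that is in place, switch the mains lever fully on. Leave the tape, eraser and paperweight where they are.

Things in the scene. Friction and masses are not known exactly. Their poses are not given: they have to be found in the camera images.
- tx0: Clip-on radio-microphone transmitter: black box 42 (x) x 26 (y) x 32 (z) mm, 45 g, small steel clip plate on its +x end, standing upright loose on the desk. Origin: centre of its underside, z up. It may go into a pocket either way round. Not every transmitter is there on every day (absent ones read None).
- tx1: Clip-on radio-microphone transmitter: black box 42 (x) x 26 (y) x 32 (z) mm, 45 g, small steel clip plate on its +x end, standing upright loose on the desk. Origin: centre of its underside, z up. It may go into a pocket either way round. Not every transmitter is there on every day (absent ones read None).
- tx2: Clip-on radio-microphone transmitter: black box 42 (x) x 26 (y) x 32 (z) mm, 45 g, small steel clip plate on its +x end, standing upright loose on the desk. Origin: centre of its underside, z up. It may go into a pocket either way round. Not every transmitter is there on every day (absent ones read None).
- tx3: Clip-on radio-microphone transmitter: black box 42 (x) x 26 (y) x 32 (z) mm, 45 g, small steel clip plate on its +x end, standing upright loose on the desk. Origin: centre of its underside, z up. It may go into a pocket either way round. Not every transmitter is there on every day (absent ones read None).
- tx4: Clip-on radio-microphone transmitter: black box 42 (x) x 26 (y) x 32 (z) mm, 45 g, small steel clip plate on its +x end, standing upright loose on the desk. Origin: centre of its underside, z up. It may go into a pocket either way round. Not every transmitter is there on every day (absent ones read None).
- tray: Charging tray fixed to the desk: grey slab 76 (x) x 282 (y) x 22 (z) mm with five equal rectangular pockets in one row along its y axis, pitch 54 mm. Origin: centre of its underside.
- tray_hole0 (a point): Centre of the mouth of pocket 0 of the tray (y = -108 mm in the tray frame), level with the tray's top, 22 mm above the desk; axes as the tray's. The pocket is 30.5 (x) x 46.5 (y) mm and 14 mm deep, with bevelled rims, so a transmitter stands with its long side along the tray's y, its top 18 mm above the tray.
- tray_hole1 (a point): Centre of the mouth of pocket 1 of the tray (y = -54 mm in the tray frame), level with the tray's top, 22 mm above the desk; axes as the tray's. The pocket is 30.5 (x) x 46.5 (y) mm and 14 mm deep, with bevelled rims, so a transmitter stands with its long side along the tray's y, its top 18 mm above the tray.
- tray_hole2 (a point): Centre of the mouth of pocket 2 of the tray (y = 0 mm in the tray frame), level with the tray's top, 22 mm above the desk; axes as the tray's. The pocket is 30.5 (x) x 46.5 (y) mm and 14 mm deep, with bevelled rims, so a transmitter stands with its long side along the tray's y, its top 18 mm above the tray.
- tray_hole3 (a point): Centre of the mouth of pocket 3 of the tray (y = 54 mm in the tray frame), level with the tray's top, 22 mm above the desk; axes as the tray's. The pocket is 30.5 (x) x 46.5 (y) mm and 14 mm deep, with bevelled rims, so a transmitter stands with its long side along the tray's y, its top 18 mm above the tray.
- tray_hole4 (a point): Centre of the mouth of pocket 4 of the tray (y = 108 mm in the tray frame), level with the tray's top, 22 mm above the desk; axes as the tray's. The pocket is 30.5 (x) x 46.5 (y) mm and 14 mm deep, with bevelled rims, so a transmitter stands with its long side along the tray's y, its top 18 mm above the tray.
- pack: Plug-in power pack, 58 mm tall, standing loose on its nose: white body 30 (x) x 38 (y) x 40 mm on top of a black rectangular nose 20 (x) x 28 (y) x 18 mm that points down. Origin: centre of the nose's underside, z up. 120 g.
- dock: Power dock fixed to the desk: grey slab 100 (x) x 130 (y) x 28 (z) mm with a rectangular inlet hole and, beside it, the mains lever. Origin: centre of its underside. It stands on the left or on the right of the tray.
- inlet (a point): Centre of the mouth of the dock's rectangular inlet, on the dock's top 28 mm above the desk, at y = +30 mm of the dock; axes as the dock's. Hole 22 (x) x 30 (y) mm, 20 mm deep; the pack fits either way round, its body then resting on the dock.
- mains (a joint): Mains lever on the dock, swing in rad: about 0 = off, leaning towards the dock's -x (robot) side; 0.7 = fully on, leaning to +x. It stays where it is left.
- mains_tip (a point): Centre of the white ball (26 mm across) at the tip of the mains lever, 45 mm from its pivot, which lies at y = -35 mm of the dock and 50 mm above the desk in a black block 70 (x) x 50 (y) x 25 (z) mm; the ball is at most 95 mm above the desk.
- sleeve: Receiver sleeve fixed to the desk: dark steel case 68 (x) x 63 (y) x 27 (z) mm, open towards its -x side, without a floor (the desk is the floor). Inside 49 mm wide, 22 mm high, 60 mm deep, with two 16 mm flared guides at the mouth. Origin: on the desk, 30 mm behind the mouth and 30 mm in front of the inner back wall; +x points inwards. It stands on the other side of the tray from the dock.
- sleeve_back (a point): Centre of the foot of the sleeve's inner back wall, on the desk; axes as the sleeve's.
- receiver: Radio receiver lying flat and loose on the desk: aluminium box 110 (x) x 46 (y) x 19 (z) mm, 130 g, copper contact strip at its nose (+x end), two black buttons at its tail. Origin: centre of its underside. With its nose at the sleeve's back wall 50 mm of the tail stand out.
- receiver_nose (a point): Middle of the lower edge of the receiver's nose, the +x end with the copper contacts.
- tape: Bystander: roll of clear tape, 48 mm across, 18 mm high.
- eraser: Bystander: dark rubber eraser 40 x 22 x 14 mm.
- weight: Bystander: brass paperweight with a knob, 36 mm across, 34 mm high.
Not all that is in view belongs to the job. What is shaped like the tx3 but turquoise is not meant.

How it is judged (in metres and radians):
On the way, in this order (a step that is already met when the one before it is completed fails the run):
1. every transmitter in a pocket, the receiver home in its sleeve and the power pack plugged in, the mains still off (((horizontal distance between tx0 and tray_hole0 below 0.006 m and z of tx0 in the frame of tray_hole0 below -0.011 m) or (horizontal distance between tx0 and tray_hole1 below 0.006 m and z of tx0 in the frame of tray_hole1 below -0.011 m) or (horizontal distance between tx0 and tray_hole2 below 0.006 m and z of tx0 in the frame of tray_hole2 below -0.011 m) or (horizontal distance between tx0 and tray_hole3 below 0.006 m and z of tx0 in the frame of tray_hole3 below -0.011 m) or (horizontal distance between tx0 and tray_hole4 below 0.006 m and z of tx0 in the frame of tray_hole4 below -0.011 m)) and angle between each of tx0, tx1, tx2, tx3, tx4's own z axis and vertical below 0.12 rad and ((horizontal distance between tx1 and tray_hole0 below 0.006 m and z of tx1 in the frame of tray_hole0 below -0.011 m) or (horizontal distance between tx1 and tray_hole1 below 0.006 m and z of tx1 in the frame of tray_hole1 below -0.011 m) or (horizontal distance between tx1 and tray_hole2 below 0.006 m and z of tx1 in the frame of tray_hole2 below -0.011 m) or (horizontal distance between tx1 and tray_hole3 below 0.006 m and z of tx1 in the frame of tray_hole3 below -0.011 m) or (horizontal distance between tx1 and tray_hole4 below 0.006 m and z of tx1 in the frame of tray_hole4 below -0.011 m)) and ((horizontal distance between tx2 and tray_hole0 below 0.006 m and z of tx2 in the frame of tray_hole0 below -0.011 m) or (horizontal distance between tx2 and tray_hole1 below 0.006 m and z of tx2 in the frame of tray_hole1 below -0.011 m) or (horizontal distance between tx2 and tray_hole2 below 0.006 m and z of tx2 in the frame of tray_hole2 below -0.011 m) or (horizontal distance between tx2 and tray_hole3 below 0.006 m and z of tx2 in the frame of tray_hole3 below -0.011 m) or (horizontal distance between tx2 and tray_hole4 below 0.006 m and z of tx2 in the frame of tray_hole4 below -0.011 m)) and ((horizontal distance between tx3 and tray_hole0 below 0.006 m and z of tx3 in the frame of tray_hole0 below -0.011 m) or (horizontal distance between tx3 and tray_hole1 below 0.006 m and z of tx3 in the frame of tray_hole1 below -0.011 m) or (horizontal distance between tx3 and tray_hole2 below 0.006 m and z of tx3 in the frame of tray_hole2 below -0.011 m) or (horizontal distance between tx3 and tray_hole3 below 0.006 m and z of tx3 in the frame of tray_hole3 below -0.011 m) or (horizontal distance between tx3 and tray_hole4 below 0.006 m and z of tx3 in the frame of tray_hole4 below -0.011 m)) and ((horizontal distance between tx4 and tray_hole0 below 0.006 m and z of tx4 in the frame of tray_hole0 below -0.011 m) or (horizontal distance between tx4 and tray_hole1 below 0.006 m and z of tx4 in the frame of tray_hole1 below -0.011 m) or (horizontal distance between tx4 and tray_hole2 below 0.006 m and z of tx4 in the frame of tray_hole2 below -0.011 m) or (horizontal distance between tx4 and tray_hole3 below 0.006 m and z of tx4 in the frame of tray_hole3 below -0.011 m) or (horizontal distance between tx4 and tray_hole4 below 0.006 m and z of tx4 in the frame of tray_hole4 below -0.011 m)) and x of receiver_nose in the frame of sleeve_back between -0.006 and 0.003 m and y of receiver_nose in the frame of sleeve_back between -0.005 and 0.005 m and height (world z) of receiver_nose below 0.006 m and angle between the x axis of receiver and the x axis of sleeve, either way round below 0.12 rad and horizontal distance between pack and inlet below 0.004 m and z of pack in the frame of inlet below -0.016 m and angle between pack's own z axis and vertical below 0.1 rad and value of joint mains below 0.35 rad), for 0.2 s.
2. the mains lever is switched on (value of joint mains above 0.56 rad), for 0.2 s.
At the end, for the whole second after the job is handed in: Every transmitter present upright in its own pocket (6 mm of centre, 11 mm deep or more); receiver nose within 6 mm of the sleeve's back wall, flat; power pack upright in the inlet (4 mm of centre, 16 mm deep or more); lever past 0.56 rad; all at rest (((horizontal distance between tx0 and tray_hole0 below 0.006 m and z of tx0 in the frame of tray_hole0 below -0.011 m) or (horizontal distance between tx0 and tray_hole1 below 0.006 m and z of tx0 in the frame of tray_hole1 below -0.011 m) or (horizontal distance between tx0 and tray_hole2 below 0.006 m and z of tx0 in the frame of tray_hole2 below -0.011 m) or (horizontal distance between tx0 and tray_hole3 below 0.006 m and z of tx0 in the frame of tray_hole3 below -0.011 m) or (horizontal distance between tx0 and tray_hole4 below 0.006 m and z of tx0 in the frame of tray_hole4 below -0.011 m)) and angle between each of tx0, tx1, tx2, tx3, tx4's own z axis and vertical below 0.12 rad and ((horizontal distance between tx1 and tray_hole0 below 0.006 m and z of tx1 in the frame of tray_hole0 below -0.011 m) or (horizontal distance between tx1 and tray_hole1 below 0.006 m and z of tx1 in the frame of tray_hole1 below -0.011 m) or (horizontal distance between tx1 and tray_hole2 below 0.006 m and z of tx1 in the frame of tray_hole2 below -0.011 m) or (horizontal distance between tx1 and tray_hole3 below 0.006 m and z of tx1 in the frame of tray_hole3 below -0.011 m) or (horizontal distance between tx1 and tray_hole4 below 0.006 m and z of tx1 in the frame of tray_hole4 below -0.011 m)) and ((horizontal distance between tx2 and tray_hole0 below 0.006 m and z of tx2 in the frame of tray_hole0 below -0.011 m) or (horizontal distance between tx2 and tray_hole1 below 0.006 m and z of tx2 in the frame of tray_hole1 below -0.011 m) or (horizontal distance between tx2 and tray_hole2 below 0.006 m and z of tx2 in the frame of tray_hole2 below -0.011 m) or (horizontal distance between tx2 and tray_hole3 below 0.006 m and z of tx2 in the frame of tray_hole3 below -0.011 m) or (horizontal distance between tx2 and tray_hole4 below 0.006 m and z of tx2 in the frame of tray_hole4 below -0.011 m)) and ((horizontal distance between tx3 and tray_hole0 below 0.006 m and z of tx3 in the frame of tray_hole0 below -0.011 m) or (horizontal distance between tx3 and tray_hole1 below 0.006 m and z of tx3 in the frame of tray_hole1 below -0.011 m) or (horizontal distance between tx3 and tray_hole2 below 0.006 m and z of tx3 in the frame of tray_hole2 below -0.011 m) or (horizontal distance between tx3 and tray_hole3 below 0.006 m and z of tx3 in the frame of tray_hole3 below -0.011 m) or (horizontal distance between tx3 and tray_hole4 below 0.006 m and z of tx3 in the frame of tray_hole4 below -0.011 m)) and ((horizontal distance between tx4 and tray_hole0 below 0.006 m and z of tx4 in the frame of tray_hole0 below -0.011 m) or (horizontal distance between tx4 and tray_hole1 below 0.006 m and z of tx4 in the frame of tray_hole1 below -0.011 m) or (horizontal distance between tx4 and tray_hole2 below 0.006 m and z of tx4 in the frame of tray_hole2 below -0.011 m) or (horizontal distance between tx4 and tray_hole3 below 0.006 m and z of tx4 in the frame of tray_hole3 below -0.011 m) or (horizontal distance between tx4 and tray_hole4 below 0.006 m and z of tx4 in the frame of tray_hole4 below -0.011 m)) and x of receiver_nose in the frame of sleeve_back between -0.006 and 0.003 m and y of receiver_nose in the frame of sleeve_back between -0.005 and 0.005 m and height (world z) of receiver_nose below 0.006 m and angle between the x axis of receiver and the x axis of sleeve, either way round below 0.12 rad and horizontal distance between pack and inlet below 0.004 m and z of pack in the frame of inlet below -0.016 m and angle between pack's own z axis and vertical below 0.1 rad and linear speed of each of tx0, tx1, tx2, tx3, tx4, receiver, pack below 0.02 m/s and value of joint mains above 0.56 rad); the robot touches nothing.
It fails at once if a bystander (tape, eraser, paperweight) pushed more than 4 cm from its place or tipped over (distance of any of tape, eraser, weight from where it was at the start of the episode above 0.04 m or angle between any of tape, eraser, weight's own z axis and vertical above 0.6 rad).
It fails at once if the mains switched on before the power pack is plugged in (value of joint mains above 0.4 rad and z of pack in the frame of inlet above -0.008 m).
Of tx0, tx1, tx2, tx3, tx4 only 3 to 5 are there at a start; the rules pass over those that are not, and their reading is None.
At some moment in a run one of tx0, tx1, tx2, tx3, tx4, receiver may be knocked a few centimetres aside while the robot is not near it.
It also fails if it takes over 208 s, if anything falls off the work surface, if the arm or the gripper's body presses on something with over 40 N, if the wrist force passes 120 N, or if a joint passes its speed limit or range.

## Working session

There is one attempt and no reset: what is moved stays moved. The work goes in short steps, Python scripts to look and compute and a shell command to move; the robot and the scene stay as the last step left them, time stands still between calls to the robot, and variables do not carry over. Pictures are saved under pics/ and viewed, at most 17 in all, crops included, and the job is handed in when it is done.

```bash
mkdir -p pics; ls
cat > h.py <<'E'
import numpy as np, cv2
from rig import *
def K(c):
    f=200/np.tan(np.radians(c["vertical_fov"])/2); return f
def pose(c,st=None):
    if "cam_to_world" in c: return np.array(c["cam_to_world"])
    T=np.eye(4); T[:3,:3]=st["tcp_rot"]; T[:3,3]=st["position"]; return T@np.array(c["tool_from_camera"])
def ray(c,rc,T):
    r,q=rc; f=K(c); d=np.array([(q-c["cx"])/f,(r-c["cy"])/f]); u=d.copy()
    for _ in range(20): u=d/(1+c["k1"]*(u@u))
    v=T[:3,:3]@np.array([u[0],-u[1],-1.]); return T[:3,3],v
def atz(c,rc,T,z):
    o,v=ray(c,rc,T); return o+v*(z-o[2])/v[2]
def proj(c,P,T):
    p=np.linalg.inv(T)@np.append(P,1); u=np.array([p[0],-p[1]])/-p[2]; u=u*(1+c["k1"]*(u@u)); f=K(c)
    return np.array([c["cy"]+f*u[1],c["cx"]+f*u[0]])
def tri(rays):
    A=np.zeros((3,3));b=np.zeros(3)
    for o,v in rays:
        v=v/np.linalg.norm(v);M=np.eye(3)-np.outer(v,v);A+=M;b+=M@o
    return np.linalg.solve(A,b)
def shot(name):
    st=read_state(); c=capture(name); return c,pose(c,st)
def save(c,fn,crop=None,s=1):
    im=c["img"] if crop is None else c["img"][crop[0]:crop[1],crop[2]:crop[3]]
    im=cv2.resize(im,None,fx=s,fy=s,interpolation=cv2.INTER_CUBIC); cv2.imwrite("pics/"+fn,im[:,:,::-1])
E
python3 - <<'E'
from h import *
for n in("scene","top"):
    c,T=shot(n); save(c,n+"0.png"); print(n,c["vertical_fov"],c["cx"],c["cy"],c["k1"],T.round(3).tolist())
    for t in ["tx0","tray","pack","dock","sleeve","receiver","tape","eraser","weight","mains_tip"]:
        for d in trace(n,t): 
            if d["p"]>.25: print(t,round(d["p"],2),np.array(d["bbox"]).round(0))
    for t in ["tx0","tray","pack","dock","sleeve","receiver","tray_hole0","tray_hole4","inlet","mains_tip","sleeve_back","receiver_nose"]:
        for d in landmark_of(n,t):
            if d["p"]>.25: print("L",t,round(d["p"],2),np.round(d["point"],1),atz(c,d["point"],T,0).round(3))
print(read_state())
E
```

```text
pics
scene 44.48469967107441 319.88617485581807 202.66652329275138 -0.054368226154662004 [[-0.865, -0.349, 0.36, 0.937], [0.501, -0.579, 0.643, 0.648], [-0.016, 0.737, 0.676, 0.763], [0.0, 0.0, 0.0, 1.0]]
tx0 0.8 [331. 172.  17.  22.]
tx0 0.79 [321. 294.  17.  26.]
tx0 0.54 [323. 213.  18.  22.]
tray 0.83 [233. 193.  97. 101.]
pack 0.89 [284. 161.  20.  27.]
dock 0.86 [226. 119.  54.  64.]
dock 0.67 [238. 192.  95. 103.]
sleeve 0.88 [360. 316.  62.  50.]
tape 0.65 [314. 159.  20.  17.]
eraser 0.69 [336. 239.  25.  22.]
eraser 0.63 [225. 121.  52.  61.]
eraser 0.34 [313. 158.  21.  17.]
eraser 0.3 [362. 313.  61.  52.]
weight 0.68 [234. 194.  96. 102.]
weight 0.59 [370. 218.  18.  22.]
mains_tip 0.67 [242. 115.  11.  21.]
mains_tip 0.48 [276. 134.  44.  23.]
mains_tip 0.39 [361. 316.  61.  49.]
L tx0 0.96 [311.9 332.1] [0.662 0.194 0.   ]
L tx0 0.74 [277.3 368.8] [0.557 0.161 0.   ]
L tx0 0.69 [228.7 332.6] [0.549 0.009 0.   ]
L tx0 0.52 [189.5 340.5] [ 0.466 -0.093  0.   ]
L tray 0.64 [240.4 279.1] [ 0.665 -0.02   0.   ]
L pack 0.72 [183.1 293.7] [ 0.55  -0.171  0.   ]
L pack 0.28 [1
[... 3168 characters left out ...]
+01, -5.97578832e-05,
        6.76883167e+01, -1.02276519e+01]), 'qvel': array([ 0.04054503,  0.05136125,  0.01535202,  0.06592789, -0.05913583,
        0.05248357]), 'tau': array([-3.99232777e-04, -4.40000796e+01, -1.76980680e+01,  6.33952115e-02,
        5.04738267e-02, -1.14471811e-05]), 'position': array([0.2281693 , 0.58182746, 0.24154136]), 'tcp_rot': array([[-9.30954228e-01,  3.65135900e-01, -7.49498444e-06],
       [ 3.65135900e-01,  9.30954228e-01, -1.40013275e-05],
       [ 1.86510012e-06, -1.57712830e-05, -1.00000000e+00]]), 'force': array([0.41801062, 0.32957245, 0.07329547]), 'moment': array([0.00317397, 0.00144367, 0.00263224]), 'grasp_force': 0.0, 'opening': 0.997285463100656}
```

Run:
```python
import cv2
a=cv2.imread("pics/scene0.png")[100:380,200:450]; b=cv2.imread("pics/top0.png")[140:280,170:480]
cv2.imwrite("pics/a1.png",cv2.resize(a,None,fx=2.1,fy=2.1,interpolation=2))
cv2.imwrite("pics/b1.png",cv2.resize(b,None,fx=2.5,fy=2.5,interpolation=2))
```

```text
(no output)
```

View pics/a1.png

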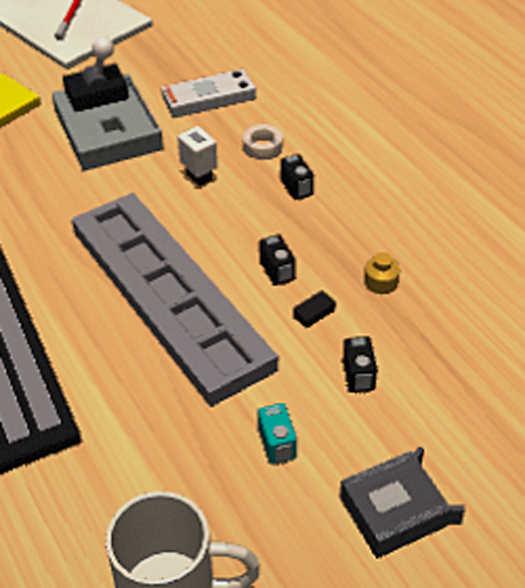

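View pics/b1.png

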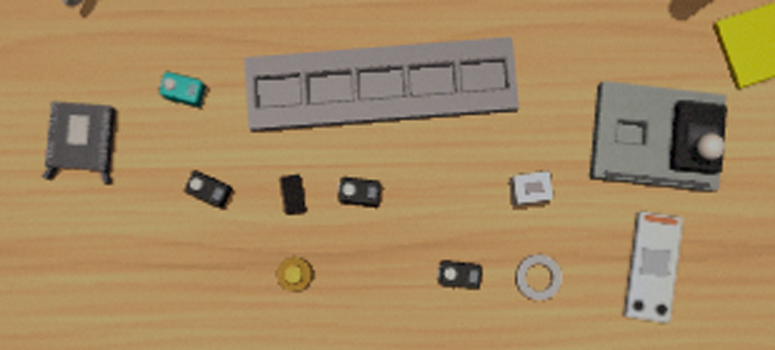

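```bash
python3 - <<'E'
from h import *
c,T=shot("wrist"); print(c["vertical_fov"],c["cx"],c["cy"],c["k1"],np.array(c["tool_from_camera"]).round(4).tolist())
E
python3 -m jog '[{"roll":0.1496},{"roll":0.1496},{"roll":0.1496},{"roll":0.1496},{"roll":0.1496},{"roll":0.1496},{"roll":0.1496},{"roll":0.1496}]'
python3 -m jog '[{"ty":4,"tx":-3},{"ty":4,"tx":-3},{"ty":4,"tx":-3},{"ty":4,"tx":-3},{"ty":4,"tx":-3},{"ty":2,"tx":-4},{"ty":2,"tx":-4},{"ty":2,"tx":-4}]'
```

```text
71.29228957151682 318.5849606787344 200.13405347113164 -0.0013293751761887314 [[-0.0006, 0.956, 0.2933, 0.0802], [1.0, 0.0008, -0.0006, -0.001], [-0.0008, 0.2933, -0.956, -0.1426], [0.0, 0.0, 0.0, 1.0]]$[0]: bad value
$[0]: bad value
```

```bash
python3 -m jog '[{"tx":0,"ty":0,"tz":0,"roll":0.15,"jaw":1}]'; python3 -m jog '[{"tx":0,"ty":0,"tz":-1,"roll":0.1,"jaw":1}]';python3 -m jog --help
```

```text
time_s: 2.45
position: [0.2282, 0.5818, 0.2415]
tcp_rot: [[-0.864, 0.503, -0.0], [0.503, 0.864, -0.0], [-0.0, -0.0, -1.0]]
force: [-0.1, 0.2, -0.2]
opening: 0.999
grasp_force: 0.0
time_s: 2.55
position: [0.2277, 0.581, 0.2502]
tcp_rot: [[-0.809, 0.588, -0.002], [0.588, 0.809, -0.003], [-0.0, -0.003, -1.0]]
force: [-0.0, -0.5, -0.1]
opening: 1.001
grasp_force: 0.0invalid input: not JSON, or not a number
```

```bash
python3 -m jog '[{"tx":0,"ty":0,"tz":0,"roll":0.15,"jaw":1},{"tx":0,"ty":0,"tz":0,"roll":0.15,"jaw":1},{"tx":0,"ty":0,"tz":0,"roll":0.15,"jaw":1},{"tx":0,"ty":0,"tz":0,"roll":0.15,"jaw":1},{"tx":0,"ty":0,"tz":0,"roll":0.15,"jaw":1},{"tx":0,"ty":0,"tz":0,"roll":0.15,"jaw":1},{"tx":0,"ty":0,"tz":0,"roll":0.042,"jaw":1}]' | head -3
python3 -m jog '[{"tx":-4.1,"ty":2.7,"tz":0,"roll":0,"jaw":1},{"tx":-4.1,"ty":2.7,"tz":0,"roll":0,"jaw":1},{"tx":-4.1,"ty":2.7,"tz":0,"roll":0,"jaw":1},{"tx":-4.1,"ty":2.7,"tz":0,"roll":0,"jaw":1},{"tx":-4.1,"ty":2.7,"tz":0,"roll":0,"jaw":1},{"tx":-4.1,"ty":2.7,"tz":0,"roll":0,"jaw":1},{"tx":-4.1,"ty":2.7,"tz":0,"roll":0,"jaw":1},{"tx":-4.1,"ty":2.7,"tz":0,"roll":0,"jaw":1}]' | head -3
python3 -m jog '[{"tx":-4.1,"ty":2.7,"tz":0,"roll":0,"jaw":1},{"tx":-4.1,"ty":2.7,"tz":0,"roll":0,"jaw":1},{"tx":-4.1,"ty":2.7,"tz":0,"roll":0,"jaw":1},{"tx":-4.1,"ty":2.7,"tz":0,"roll":0,"jaw":1},{"tx":0,"ty":0,"tz":0,"roll":0,"jaw":1},{"tx":0,"ty":0,"tz":0,"roll":0,"jaw":1}]'
python3 - <<'E'
from h import *
c,T=shot("wrist"); save(c,"w1.png"); print(T.round(3).tolist())
for t,z in [("tx0",0),("tray",0),("tray_hole0",.022),("sleeve_back",0)]:
    for d in landmark_of("wrist",t):
        if d["p"]>.3: print(t,round(d["p"],2),np.round(d["point"],1),atz(c,d["point"],T,z).round(4))
E
```

```text
time_s: 3.25
position: [0.2282, 0.5818, 0.2516]
tcp_rot: [[-0.001, 1.0, -0.0], [1.0, 0.001, 0.0], [0.0, -0.0, -1.0]]
time_s: 4.05
position: [0.4468, 0.2532, 0.2519]
tcp_rot: [[-0.005, 1.0, 0.001], [1.0, 0.005, 0.0], [0.0, 0.001, -1.0]]
time_s: 4.65
position: [0.555, 0.0903, 0.2513]
tcp_rot: [[-0.002, 1.0, -0.001], [1.0, 0.002, 0.0], [0.0, -0.001, -1.0]]
force: [-0.2, 0.6, -0.0]
opening: 1.004
grasp_force: 0.0
[[1.0, -0.001, -0.001, 0.555], [0.002, 0.957, 0.291, 0.17], [0.001, -0.291, 0.957, 0.394], [0.0, 0.0, 0.0, 1.0]]
tx0 0.74 [225.4 313.4] [0.5475 0.0095 0.    ]
tx0 0.67 [119.4 318.9] [0.5556 0.1642 0.    ]
tx0 0.5 [282.6 260.9] [ 0.4619 -0.0904  0.    ]
tray 0.91 [240.7 386.1] [ 0.6598 -0.0158  0.    ]
tray_hole0 0.95 [280.3 391.3] [ 0.6667 -0.0716  0.022 ]
tray_hole0 0.95 [174.7 392.9] [0.6561 0.0926 0.022 ]
tray_hole0 0.82 [310.2 392.3] [ 0.6725 -0.126   0.022 ]
tray_hole0 0.64 [250.3 388.5] [ 0.6586 -0.0209  0.022 ]
tray_hole0 0.57 [215.4 395.3] [0.6642 0.0339 0.022 ]
sleeve_back 0.87 [  6.2 389.1] [0.641 0.297 0.   ]
```

View pics/w1.png

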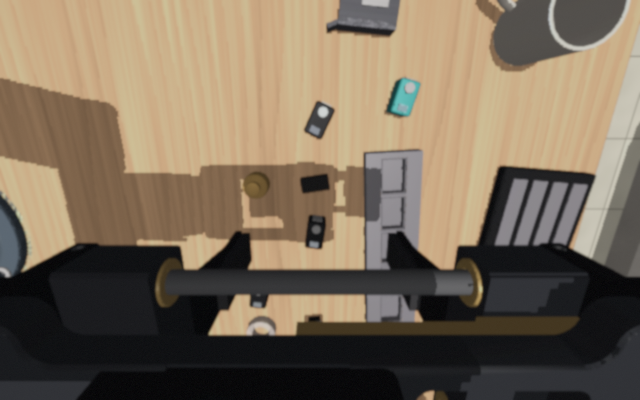

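```bash
cat >> h.py <<'E'
from scipy.optimize import minimize
def hullmask(c,T,boxes,p,S=4):
    x,y,a=p; R=np.array([[np.cos(a),-np.sin(a)],[np.sin(a),np.cos(a)]]); m=np.zeros((400*S,640*S),np.uint8)
    for (x0,x1,y0,y1,z0,z1) in boxes:
        pts=[]
        for X in(x0,x1):
            for Y in(y0,y1):
                q=R@[X,Y]+[x,y]
                for Z in(z0,z1): pts.append(proj(c,np.array([q[0],q[1],Z]),T)[::-1])
        h=cv2.convexHull(((np.array(pts)+.5)*S-.5).round().astype(np.int32)); cv2.fillConvexPoly(m,h,1)
    return m
def fit(views,boxes,p0,S=4,occ=None):
    """views: list of (c,T,mask). minimise 1-IoU."""
    Ms=[cv2.resize(m.astype(np.uint8),None,fx=S,fy=S,interpolation=0).astype(bool) for _,_,m in views]
    def cost(q):
        p=[q[0]/100,q[1]/100,q[2]/5]; s=0
        for (c,T,_),M in zip(views,Ms):
            h=hullmask(c,T,boxes,p,S).astype(bool)
            if occ is not None: h&=~occ
            s+=1-(h&M).sum()/max(1,(h|M).sum())
        return s/len(views)
    q0=np.array([p0[0]*100,p0[1]*100,p0[2]*5])
    r=minimize(cost,q0,method="Nelder-Mead",options=dict(initial_simplex=np.vstack([q0,q0+[.6,0,0],q0+[0,.6,0],q0+[0,0,.8]]),xatol=.01,fatol=1e-4,maxiter=150))
    return np.array([r.x[0]/100,r.x[1]/100,r.x[2]/5]),r.fun
def box(lx,ly,z0,z1): return (-lx/2,lx/2,-ly/2,ly/2,z0,z1)
TX=[box(.042,.026,0,.032)]
E
python3 -m jog '[{"tx":0,"ty":0,"tz":4,"roll":0,"jaw":1},{"tx":0,"ty":0,"tz":5,"roll":0,"jaw":1},{"tx":0,"ty":0,"tz":5,"roll":0,"jaw":1},{"tx":0,"ty":0,"tz":0,"roll":0,"jaw":1},{"tx":0,"ty":0,"tz":0,"roll":0,"jaw":1}]'|head -2
python3 - <<'E'
from h import *
c,T=shot("wrist"); save(c,"w2.png")
for d in landmark_of("wrist","tx0"):
    if d["p"]>.3: print(round(d["p"],2),np.round(d["point"],1),atz(c,d["point"],T,0).round(4))
for d in trace("wrist","tx0"):
    if d["p"]>.3:
        m=np.array(d["pixels"]); (cx,cy),wh,_=cv2.minAreaRect(np.argwhere(m)[:,::-1].astype(np.float32)); print(round(d["p"],2),d["bbox"],cx,cy,wh,c["img"][m].mean(0).round())
        q=atz(c,(cy,cx),T,.028)
        for a in (1.2,-1.2,1.57): print(fit([(c,T,m)],TX,(q[0],q[1],a)))
E
```

```text
time_s: 5.4
position: [0.5541, 0.0923, 0.1114]
0.91 [123.1 317.6] [0.5528 0.165  0.    ]
0.69 [278.6 315.6] [0.5514 0.0087 0.    ]
0.67 [ 90.  444.3] [0.6603 0.1927 0.    ]
0.93 [296.9, 263.6, 31.7, 55.2] 314.196533203125 290.5262145996094 (27.88654136657715, 53.195892333984375) [62. 59. 56.]
(array([0.5492263, 0.005851 , 1.4622965]), np.float64(0.5183114341627062))
(array([ 0.54918102,  0.00641228, -1.66688454]), np.float64(0.5183910346207725))
(array([0.54918044, 0.00644792, 1.47236492]), np.float64(0.5183910346207725))
0.73 [422.7, 54.2, 65.5, 68.4] 455.67242431640625 88.0689697265625 (45.86674880981445, 69.45005798339844) [ 85. 141. 137.]
(array([0.66075059, 0.19110933, 1.31822262]), np.float64(0.08659777297124094))
(array([ 0.66049115,  0.19095175, -1.80899573]), np.float64(0.0853217642805495))
(array([0.66112218, 0.19076678, 1.32342578]), np.float64(0.08627741909612219))
0.59 [295.9, 91.5, 47.3, 61.8] 320.8000183105469 124.39999389648438 (33.98823165893555, 56.348915100097656) [98. 95. 94.]
(array([0.55534017, 0.16420866, 1.13530402]), np.float64(0.04934199890063695))
(array([ 0.55525109,  0.16419563, -2.00951616]), np.float64(0.05091695725171119))
(array([0.55538842, 0.16422139, 1.13973611]), np.float64(0.051730806420421604))
```

View pics/w2.png

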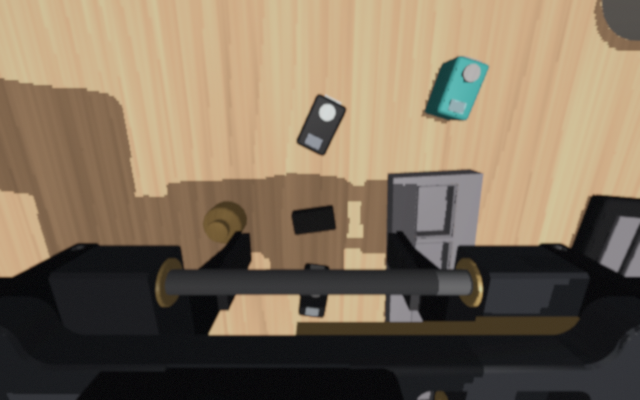

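```bash
python3 -m jog '[{"tx":3.6,"ty":0.06,"tz":0,"roll":0,"jaw":0.7},{"tx":3.6,"ty":0.06,"tz":0,"roll":0,"jaw":0.7},{"tx":0,"ty":0,"tz":0,"roll":0.15,"jaw":0.7},{"tx":0,"ty":0,"tz":0,"roll":0.15,"jaw":0.7},{"tx":0,"ty":0,"tz":0,"roll":0.134,"jaw":0.7},{"tx":0,"ty":0,"tz":3,"roll":0,"jaw":0.7},{"tx":0,"ty":0,"tz":0,"roll":0,"jaw":0.7}]' |head -3
python3 -m jog '[{"tx":0,"ty":0,"tz":2.5,"roll":0,"jaw":0.7},{"tx":0,"ty":0,"tz":2,"roll":0,"jaw":0.7},{"tx":0,"ty":0,"tz":0,"roll":0,"jaw":0.7},{"tx":0,"ty":0,"tz":0,"roll":0,"jaw":0},{"tx":0,"ty":0,"tz":0,"roll":0,"jaw":0},{"tx":0,"ty":0,"tz":0,"roll":0,"jaw":0},{"tx":0,"ty":0,"tz":0,"roll":0,"jaw":0},{"tx":0,"ty":0,"tz":0,"roll":0,"jaw":0}]'
```

```text
time_s: 6.25
position: [0.555, 0.1635, 0.0824]
tcp_rot: [[0.416, 0.91, -0.0], [0.91, -0.416, -0.0], [-0.0, -0.0, -1.0]]
time_s: 7.05
position: [0.5557, 0.1635, 0.0371]
tcp_rot: [[0.416, 0.909, 0.001], [0.909, -0.416, 0.0], [0.0, 0.001, -1.0]]
force: [0.1, 0.1, -0.0]
opening: 0.332
grasp_force: 0.3
```

```bash
python3 -m jog '[{"tx":0,"ty":0,"tz":0,"roll":0,"jaw":0},{"tx":0,"ty":0,"tz":0,"roll":0,"jaw":0},{"tx":0,"ty":0,"tz":-2,"roll":0,"jaw":0},{"tx":0,"ty":0,"tz":-3,"roll":-0.1,"jaw":0},{"tx":0,"ty":0,"tz":-3.3,"roll":-0.14,"jaw":0},{"tx":0,"ty":0,"tz":0,"roll":-0.14,"jaw":0},{"tx":0,"ty":0,"tz":0,"roll":-0.124,"jaw":0},{"tx":0,"ty":0,"tz":0,"roll":0,"jaw":0}]'
python3 -m jog '[{"tx":-3.5,"ty":1.8,"tz":0,"roll":0,"jaw":0},{"tx":-3.5,"ty":1.8,"tz":0,"roll":0,"jaw":0},{"tx":-3.5,"ty":1.8,"tz":0,"roll":0,"jaw":0},{"tx":-3.5,"ty":1.8,"tz":0,"roll":0,"jaw":0},{"tx":-3.1,"ty":1.9,"tz":0,"roll":0,"jaw":0},{"tx":0,"ty":0,"tz":0,"roll":0,"jaw":0},{"tx":0,"ty":0,"tz":0,"roll":0,"jaw":0}]'
cat > tr.py <<'E'
from h import *
import sys
c,T=shot("wrist"); save(c,sys.argv[1])
np.save(sys.argv[1]+".npy",np.array([0]))
st=read_state(); p=np.array(st["position"]);R=np.array(st["tcp_rot"]); print("tcp",p.round(4),np.degrees(np.arctan2(R[1,0],R[0,0])).round(2),st["opening"])
for d in landmark_of("wrist","tray_hole0"):
    if d["p"]>.3: print("hole",round(d["p"],2),np.round(d["point"],1),atz(c,d["point"],T,.022).round(4))
for d in trace("wrist","tx0"):
    if d["p"]>.3:
        m=np.array(d["pixels"]); rc=np.argwhere(m).mean(0); print("tx",round(d["p"],2),np.round(d["bbox"]),c["img"][m].mean(0).round(), atz(c,rc,T,p[2]+.0).round(4))
E
python3 tr.py w3.png
```

```text
time_s: 7.85
position: [0.5553, 0.1635, 0.1196]
tcp_rot: [[-0.075, 0.997, -0.0], [0.997, 0.075, -0.0], [-0.0, -0.0, -1.0]]
force: [0.4, 0.3, -0.3]
opening: 0.296
grasp_force: 30.0
time_s: 8.55
position: [0.6587, -0.001, 0.1186]
tcp_rot: [[-0.071, 0.997, -0.002], [0.997, 0.071, 0.001], [0.001, -0.002, -1.0]]
force: [-0.8, 0.1, -0.9]
opening: 0.3
grasp_force: 30.0
tcp [0.6579 0.     0.1186] 94.17 0.29668726706460025
hole 0.87 [322.4 322. ] [ 0.671  -0.1263  0.022 ]
hole 0.79 [167.6 324.5] [0.6612 0.0352 0.022 ]
hole 0.7 [ 99.1 323.7] [0.6563 0.0908 0.022 ]
tx 0.8 [116. 294.  42.  41.] [60. 58. 58.] [ 0.5508 -0.0455  0.1186]
tx 0.65 [278.  56.  96. 266.] [165. 161. 164.] [0.6571 0.0601 0.1186]
tx 0.58 [178. 164.  43.  53.] [55. 53. 53.] [0.5925 0.0362 0.1186]
```

View pics/w3.png

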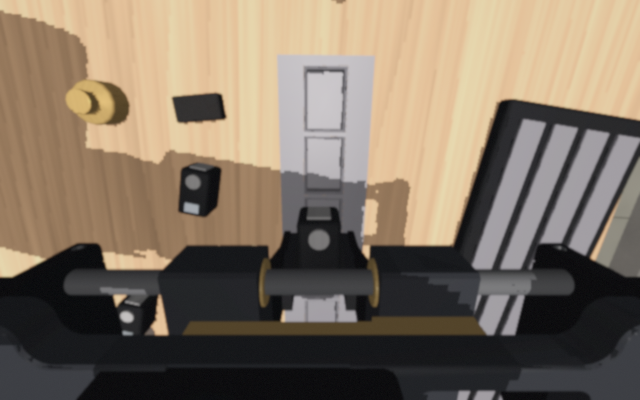

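```bash
cat > tray.py <<'E'
from h import *
import sys
c,T=shot("wrist"); st=read_state(); p=np.array(st["position"])
S=4; occ=np.zeros((400*S,640*S),bool); occ[190*S:]=1
d=trace("wrist","tray")[0]; m=np.array(d["pixels"]); m[190:]=0
B=[box(.076,.282,0,.022)]
for p0 in ((.665,-.017,.07),(.66,-.01,.05)):
    q,f=fit([(c,T,m)],B,p0,S,occ); print("tray",d["p"],q.round(4),f)
R=np.array([[np.cos(q[2]),-np.sin(q[2])],[np.sin(q[2]),np.cos(q[2])]])
g=cv2.GaussianBlur(c["img"],(0,0),.7)
vis=c["img"].copy()
for k in range(5):
    h=q[:2]+R@[0,-.108+.054*k]; print("hole",k,h.round(4))
    for Z in (.022,):
        poly=[proj(c,np.array([*(h+R@[sx*.01525,sy*.02325]),Z]),T)[::-1] for sx,sy in((1,1),(1,-1),(-1,-1),(-1,1))]
        cv2.polylines(vis,[np.round(poly).astype(np.int32)],1,(255,0,0),1)
cc=dict(c); cc["img"]=vis; save(cc,sys.argv[1],(40,210,160,440),2.5)
E
python3 tray.py w4.png
```

```text
tray 0.75 [ 0.6636 -0.0177  0.0594] 0.007970947111758608
tray 0.75 [ 0.6637 -0.0178  0.0604] 0.008031049256068457
hole 0 [ 0.6702 -0.1256]
hole 1 [ 0.667  -0.0717]
hole 2 [ 0.6637 -0.0178]
hole 3 [0.6604 0.0361]
hole 4 [0.6572 0.09  ]
```

View pics/w4.png

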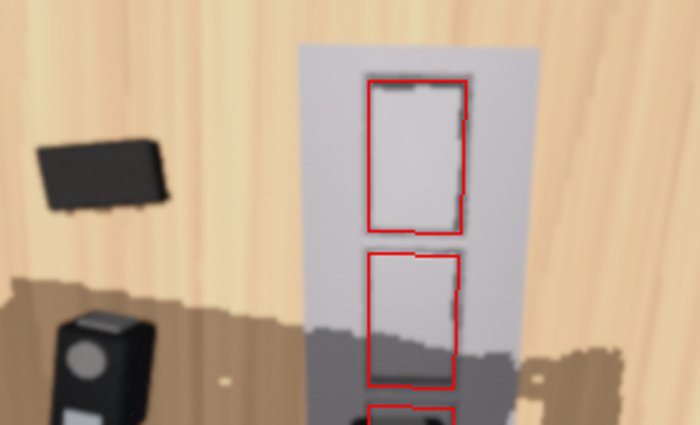

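```bash
python3 -m jog '[{"tx":0,"ty":0,"tz":0,"roll":0.014,"jaw":0},{"tx":4.5,"ty":0.25,"tz":0,"roll":0,"jaw":0},{"tx":4.5,"ty":0.25,"tz":0,"roll":0,"jaw":0},{"tx":0,"ty":0,"tz":0,"roll":0,"jaw":0},{"tx":0,"ty":0,"tz":3,"roll":0,"jaw":0},{"tx":0,"ty":0,"tz":2,"roll":0,"jaw":0},{"tx":0,"ty":0,"tz":0,"roll":0,"jaw":0},{"tx":0,"ty":0,"tz":0,"roll":0,"jaw":0}]'
python3 -m jog '[{"tx":0,"ty":0,"tz":0.6,"roll":0,"jaw":0},{"tx":0,"ty":0,"tz":0.6,"roll":0,"jaw":0},{"tx":0,"ty":0,"tz":0.6,"roll":0,"jaw":0},{"tx":0,"ty":0,"tz":0.3,"roll":0,"jaw":0},{"tx":0,"ty":0,"tz":0.2,"roll":0,"jaw":0},{"tx":0,"ty":0,"tz":0,"roll":0,"jaw":0}]'
```

```text
time_s: 9.6
position: [0.6584, 0.0899, 0.0696]
tcp_rot: [[-0.061, 0.998, -0.001], [0.998, 0.061, -0.0], [-0.0, -0.001, -1.0]]
force: [0.7, 1.0, -0.9]
opening: 0.296
grasp_force: 30.0
time_s: 10.2
position: [0.6583, 0.0899, 0.0461]
tcp_rot: [[-0.061, 0.998, -0.001], [0.998, 0.061, 0.0], [0.0, -0.001, -1.0]]
force: [-0.6, -0.5, -0.8]
opening: 0.294
grasp_force: 30.0
```

```bash
python3 -m jog '[{"tx":0,"ty":0,"tz":0,"roll":0,"jaw":0.5},{"tx":0,"ty":0,"tz":0,"roll":0,"jaw":0.5},{"tx":0,"ty":0,"tz":0,"roll":0,"jaw":0.5},{"tx":0,"ty":0,"tz":-3,"roll":0,"jaw":0.7},{"tx":0,"ty":0,"tz":-4,"roll":0,"jaw":0.7},{"tx":-4,"ty":-3,"tz":0,"roll":0,"jaw":0.7},{"tx":-4,"ty":-3,"tz":0,"roll":0,"jaw":0.7},{"tx":-4,"ty":-3,"tz":0,"roll":0,"jaw":0.7}]'|head -2
python3 -m jog '[{"tx":-3.8,"ty":-2.8,"tz":0,"roll":0,"jaw":0.7},{"tx":0,"ty":0,"tz":0,"roll":0,"jaw":0.7},{"tx":0,"ty":0,"tz":0,"roll":0,"jaw":0.7}]' |head -2
cat > txs.py <<'E'
from h import *
import sys
c,T=shot("wrist"); save(c,sys.argv[1])
st=read_state(); p=np.array(st["position"]);R=np.array(st["tcp_rot"]); print("tcp",p.round(4),np.degrees(np.arctan2(R[1,0],R[0,0])).round(2),st["opening"])
for d in trace("wrist","tx0"):
    if d["p"]>.3 and d["bbox"][1]+d["bbox"][3]<245:
        m=np.array(d["pixels"]); rc=np.argwhere(m).mean(0); q=atz(c,rc,T,.026)
        a,f=min((fit([(c,T,m)],TX,(q[0],q[1],a)) for a in (1.57,0.8,0,-.8)),key=lambda t:t[1])
        print(round(d["p"],2),rc.round(),c["img"][m].mean(0).round(),a[:2].round(4),np.degrees(a[2]).round(1)%180,"cost",round(f,3))
E
python3 txs.py w5.png
```

```text
time_s: 11.0
position: [0.5755, -0.0362, 0.1174]
time_s: 11.3
position: [0.5504, -0.0761, 0.117]
tcp [ 0.551  -0.0752  0.1169] 93.43 0.7035935234723081
0.92 [110. 324.] [111. 108. 106.] [0.5499 0.0065] 82.6 cost 0.047
0.67 [ 17. 478.] [51. 51. 54.] [0.6627 0.0935] 90.9 cost 0.041
```

```bash
python3 -m jog '[{"tx":4.1,"ty":0.2,"tz":0,"roll":0,"jaw":0.7},{"tx":4.06,"ty":0.19,"tz":0,"roll":0,"jaw":0.7},{"tx":0,"ty":0,"tz":0,"roll":0.1,"jaw":0.7},{"tx":0,"ty":0,"tz":3,"roll":0.089,"jaw":0.7},{"tx":0,"ty":0,"tz":3,"roll":0,"jaw":0.7},{"tx":0,"ty":0,"tz":2,"roll":0,"jaw":0.7},{"tx":0,"ty":0,"tz":0,"roll":0,"jaw":0.7},{"tx":0,"ty":0,"tz":0,"roll":0,"jaw":0.7}]' |head -3
python3 -m jog '[{"tx":0,"ty":0,"tz":0,"roll":0,"jaw":0},{"tx":0,"ty":0,"tz":0,"roll":0,"jaw":0},{"tx":0,"ty":0,"tz":0,"roll":0,"jaw":0},{"tx":0,"ty":0,"tz":0,"roll":0,"jaw":0},{"tx":0,"ty":0,"tz":0,"roll":0,"jaw":0},{"tx":0,"ty":0,"tz":0,"roll":0,"jaw":0},{"tx":0,"ty":0,"tz":0,"roll":0,"jaw":0},{"tx":0,"ty":0,"tz":-1,"roll":0,"jaw":0}]'
python3 -m jog '[{"tx":0,"ty":0,"tz":-3,"roll":0,"jaw":0},{"tx":0,"ty":0,"tz":-4,"roll":0,"jaw":0},{"tx":0,"ty":0,"tz":0,"roll":-0.1,"jaw":0},{"tx":0,"ty":0,"tz":0,"roll":-0.089,"jaw":0},{"tx":0,"ty":0,"tz":0,"roll":0,"jaw":0},{"tx":0,"ty":0,"tz":0,"roll":0,"jaw":0}]'
```

```text
time_s: 12.2
position: [0.5498, 0.0079, 0.0365]
tcp_rot: [[0.126, 0.992, 0.0], [0.992, -0.126, 0.0], [0.0, -0.0, -1.0]]
time_s: 13.0
position: [0.5483, 0.0068, 0.0459]
tcp_rot: [[0.128, 0.992, -0.003], [0.992, -0.128, 0.001], [0.0, -0.003, -1.0]]
force: [-0.2, -0.3, -0.8]
opening: 0.295
grasp_force: 30.0
time_s: 13.6
position: [0.5491, 0.0067, 0.1167]
tcp_rot: [[-0.059, 0.998, -0.0], [0.998, 0.059, 0.0], [0.0, -0.0, -1.0]]
force: [0.8, -0.3, -0.1]
opening: 0.298
grasp_force: 30.0
```

```bash
python3 -m jog '[{"tx":0.8,"ty":4,"tz":0,"roll":0,"jaw":0},{"tx":0.8,"ty":4,"tz":0,"roll":0,"jaw":0},{"tx":0.67,"ty":3.33,"tz":0,"roll":0,"jaw":0},{"tx":0,"ty":0,"tz":0,"roll":0,"jaw":0},{"tx":0,"ty":0,"tz":3,"roll":0,"jaw":0},{"tx":0,"ty":0,"tz":1.8,"roll":0,"jaw":0},{"tx":0,"ty":0,"tz":0,"roll":0,"jaw":0},{"tx":0,"ty":0,"tz":0,"roll":0,"jaw":0}]'
python3 -m jog '[{"tx":0,"ty":0,"tz":0.6,"roll":0,"jaw":0},{"tx":0,"ty":0,"tz":0.6,"roll":0,"jaw":0},{"tx":0,"ty":0,"tz":0.6,"roll":0,"jaw":0},{"tx":0,"ty":0,"tz":0.3,"roll":0,"jaw":0},{"tx":0,"ty":0,"tz":0.2,"roll":0,"jaw":0},{"tx":0,"ty":0,"tz":0,"roll":0,"jaw":0}]'
```

```text
time_s: 14.4
position: [0.6601, 0.0361, 0.0682]
tcp_rot: [[-0.06, 0.998, -0.002], [0.998, 0.06, 0.0], [0.0, -0.002, -1.0]]
force: [-0.0, 0.0, -0.5]
opening: 0.296
grasp_force: 30.0
time_s: 15.0
position: [0.6609, 0.0363, 0.0452]
tcp_rot: [[-0.061, 0.998, -0.0], [0.998, 0.061, 0.0], [0.0, -0.0, -1.0]]
force: [-0.5, 0.1, -0.2]
opening: 0.294
grasp_force: 30.0
```

```bash
python3 -m jog '[{"tx":0,"ty":0,"tz":0,"roll":0,"jaw":0.5},{"tx":0,"ty":0,"tz":0,"roll":0,"jaw":0.5},{"tx":0,"ty":0,"tz":0,"roll":0,"jaw":0.5},{"tx":0,"ty":0,"tz":-3,"roll":0,"jaw":0.7},{"tx":0,"ty":0,"tz":-4,"roll":0,"jaw":0.7},{"tx":-3.26,"ty":-3.55,"tz":0,"roll":0,"jaw":0.7},{"tx":-3.26,"ty":-3.55,"tz":0,"roll":0,"jaw":0.7},{"tx":-3.26,"ty":-3.55,"tz":0,"roll":0,"jaw":0.7}]'|head -2
python3 -m jog '[{"tx":-3.26,"ty":-3.55,"tz":0,"roll":0,"jaw":0.7},{"tx":-3.26,"ty":-3.55,"tz":0,"roll":0,"jaw":0.7},{"tx":-3.26,"ty":-3.55,"tz":0,"roll":0,"jaw":0.7},{"tx":0,"ty":0,"tz":0,"roll":0,"jaw":0.7},{"tx":0,"ty":0,"tz":0,"roll":0,"jaw":0.7}]' |head -2
python3 txs.py w6.png
```

```text
time_s: 15.8
position: [0.56, -0.0686, 0.1164]
time_s: 16.3
position: [0.4601, -0.1731, 0.1159]
tcp [ 0.4609 -0.1724  0.1159] 93.42 0.6971110467721164
0.61 [165. 341.] [92. 90. 89.] [ 0.4766 -0.1335] 79.9 cost 0.068
```

View pics/w6.png

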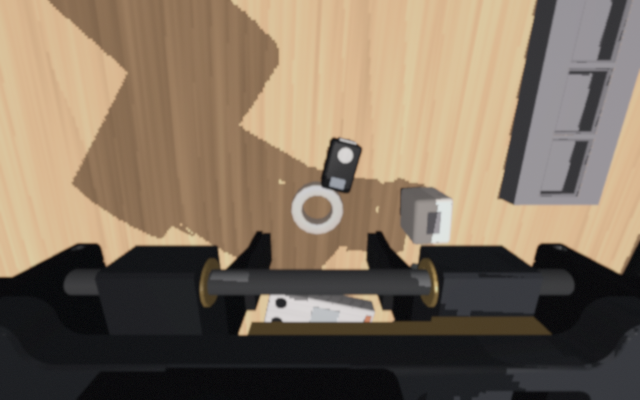

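```bash
python3 -m jog '[{"tx":-3.9,"ty":1.2,"tz":0,"roll":0,"jaw":0.6},{"tx":0,"ty":0,"tz":0,"roll":0,"jaw":0.6},{"tx":0,"ty":0,"tz":0,"roll":0,"jaw":0.6}]' |head -2
python3 txs.py w7.png
python3 - <<'E'
from h import *
c,T=shot("wrist")
for t,z in(("tape",.009),("pack",.04),("receiver",.01)):
    for d in trace("wrist",t):
        if d["p"]>.3: m=np.array(d["pixels"]); rc=np.array(d["bbox"]); print(t,round(d["p"],2),rc.round(),atz(c,(rc[1]+rc[3]/2,rc[0]+rc[2]/2),T,z).round(4))
E
```

```text
time_s: 16.7
position: [0.4761, -0.2098, 0.1155]
tcp [ 0.4752 -0.2089  0.1154] 93.6 0.6068742269126222
0.59 [119. 325.] [109. 106. 103.] [ 0.4764 -0.1339] 80.3 cost 0.042
tape 0.76 [278. 142.  53.  56.] [ 0.4601 -0.1778  0.009 ]
pack 0.62 [390. 144.  53.  59.] [ 0.5503 -0.1691  0.04  ]
receiver 0.7 [271. 256.  90.  58.] [ 0.4773 -0.2958  0.01  ]
```

```bash
python3 -m jog '[{"tx":3.9,"ty":0.3,"tz":0,"roll":0,"jaw":0.6},{"tx":3.9,"ty":0.3,"tz":0,"roll":0,"jaw":0.6},{"tx":0,"ty":0,"tz":0,"roll":0.115,"jaw":0.6},{"tx":0,"ty":0,"tz":0,"roll":0.115,"jaw":0.6},{"tx":0,"ty":0,"tz":4,"roll":0,"jaw":0.6},{"tx":0,"ty":0,"tz":0,"roll":0,"jaw":0.6},{"tx":0,"ty":0,"tz":3.8,"roll":0,"jaw":0.6},{"tx":0,"ty":0,"tz":0,"roll":0,"jaw":0.6}]' |head -3
python3 -m jog '[{"tx":0,"ty":0,"tz":0,"roll":0,"jaw":0},{"tx":0,"ty":0,"tz":0,"roll":0,"jaw":0},{"tx":0,"ty":0,"tz":0,"roll":0,"jaw":0},{"tx":0,"ty":0,"tz":0,"roll":0,"jaw":0},{"tx":0,"ty":0,"tz":0,"roll":0,"jaw":0},{"tx":0,"ty":0,"tz":0,"roll":0,"jaw":0},{"tx":0,"ty":0,"tz":-1,"roll":0,"jaw":0}]'
python3 -m jog '[{"tx":0,"ty":0,"tz":-3,"roll":0,"jaw":0},{"tx":0,"ty":0,"tz":-4,"roll":0,"jaw":0},{"tx":0,"ty":0,"tz":0,"roll":-0.115,"jaw":0},{"tx":0,"ty":0,"tz":0,"roll":-0.115,"jaw":0},{"tx":0,"ty":0,"tz":0,"roll":0,"jaw":0},{"tx":0,"ty":0,"tz":0,"roll":0,"jaw":0}]'
```

```text
time_s: 17.8
position: [0.4735, -0.1307, 0.0351]
tcp_rot: [[0.168, 0.986, -0.007], [0.986, -0.168, 0.004], [0.003, -0.008, -1.0]]
time_s: 18.5
position: [0.4756, -0.1318, 0.0478]
tcp_rot: [[0.168, 0.986, -0.001], [0.986, -0.168, 0.0], [0.0, -0.001, -1.0]]
force: [-0.9, -0.4, -0.8]
opening: 0.291
grasp_force: 29.9
time_s: 19.1
position: [0.4758, -0.1318, 0.1179]
tcp_rot: [[-0.059, 0.998, 0.0], [0.998, 0.059, -0.0], [-0.0, 0.0, -1.0]]
force: [-0.0, -0.2, -0.3]
opening: 0.298
grasp_force: 29.9
```

```bash
python3 -m jog '[{"tx":2.09,"ty":3.89,"tz":0,"roll":0,"jaw":0},{"tx":2.09,"ty":3.89,"tz":0,"roll":0,"jaw":0},{"tx":2.09,"ty":3.89,"tz":0,"roll":0,"jaw":0},{"tx":2.09,"ty":3.89,"tz":0,"roll":0,"jaw":0},{"tx":2.1,"ty":3.91,"tz":0,"roll":0,"jaw":0},{"tx":0,"ty":0,"tz":0,"roll":0,"jaw":0},{"tx":0,"ty":0,"tz":4.8,"roll":0,"jaw":0},{"tx":0,"ty":0,"tz":0,"roll":0,"jaw":0}]'
python3 -m jog '[{"tx":0,"ty":0,"tz":0.6,"roll":0,"jaw":0},{"tx":0,"ty":0,"tz":0.6,"roll":0,"jaw":0},{"tx":0,"ty":0,"tz":0.6,"roll":0,"jaw":0},{"tx":0,"ty":0,"tz":0.3,"roll":0,"jaw":0},{"tx":0,"ty":0,"tz":0.2,"roll":0,"jaw":0},{"tx":0,"ty":0,"tz":0,"roll":0,"jaw":0}]'
```

```text
time_s: 19.9
position: [0.6575, -0.0146, 0.0623]
tcp_rot: [[-0.06, 0.998, -0.017], [0.998, 0.06, 0.003], [0.004, -0.016, -1.0]]
force: [-1.8, 1.4, -1.4]
opening: 0.293
grasp_force: 29.9
time_s: 20.5
position: [0.6642, -0.0158, 0.0471]
tcp_rot: [[-0.061, 0.998, 0.001], [0.998, 0.061, -0.0], [-0.0, 0.001, -1.0]]
force: [-0.0, -0.3, -0.5]
opening: 0.293
grasp_force: 29.9
```

```bash
python3 -m jog '[{"tx":0,"ty":0,"tz":0,"roll":0,"jaw":0.5},{"tx":0,"ty":0,"tz":0,"roll":0,"jaw":0.5},{"tx":0,"ty":0,"tz":0,"roll":0,"jaw":0.5},{"tx":0,"ty":0,"tz":-3,"roll":0,"jaw":0.7},{"tx":0,"ty":0,"tz":-4,"roll":0,"jaw":0.7},{"tx":-3.78,"ty":-2.13,"tz":0,"roll":0,"jaw":0.7},{"tx":-3.78,"ty":-2.13,"tz":0,"roll":0,"jaw":0.7},{"tx":-3.78,"ty":-2.13,"tz":0,"roll":0,"jaw":0.7}]'|head -2
python3 -m jog '[{"tx":-3.78,"ty":-2.13,"tz":0,"roll":0,"jaw":0.7},{"tx":-3.78,"ty":-2.13,"tz":0,"roll":0,"jaw":0.7},{"tx":-3.78,"ty":-2.13,"tz":0,"roll":0,"jaw":0.7},{"tx":0,"ty":0,"tz":0,"roll":0,"jaw":0.7},{"tx":0,"ty":0,"tz":0,"roll":0,"jaw":0.7}]' |head -2
cat > pk.py <<'E'
from h import *
import sys
c,T=shot("wrist"); save(c,sys.argv[1])
st=read_state(); p=np.array(st["position"]);R=np.array(st["tcp_rot"]); print("tcp",p.round(4),np.degrees(np.arctan2(R[1,0],R[0,0])).round(2),st["opening"])
P=[box(.03,.038,.018,.058),box(.02,.028,0,.018)]
for d in trace("wrist","pack"):
    if d["p"]>.3:
        m=np.array(d["pixels"]); rc=np.argwhere(m).mean(0); q=atz(c,rc,T,.05)
        a,f=min((fit([(c,T,m)],P,(q[0],q[1],a)) for a in (.1,-.3,.4,1.57)),key=lambda t:t[1])
        print("pack",round(d["p"],2),np.round(d["bbox"]),a[:2].round(4),np.degrees(a[2]).round(1),"cost",round(f,3))
        g=m&(c["img"].min(2)>140); rc=np.argwhere(g).mean(0)
for t,z in(("inlet",.028),("pack",0),("mains_tip",.09),("dock",0)):
    for d in landmark_of("wrist",t):
        if d["p"]>.3: print(t,round(d["p"],2),np.round(d["point"]),atz(c,d["point"],T,z).round(4))
E
python3 pk.py w8.png
```

```text
time_s: 21.3
position: [0.6067, -0.1335, 0.1173]
time_s: 21.8
position: [0.5497, -0.2509, 0.1166]
tcp [ 0.5501 -0.2497  0.1166] 93.44 0.6990543139275797
pack 0.74 [300.  78.  44.  63.] [ 0.5484 -0.1685] 5.8 cost 0.043
inlet 0.59 [238. 379.] [ 0.6059 -0.2745  0.028 ]
pack 0.9 [109. 322.] [ 0.5477 -0.166   0.    ]
dock 0.58 [253. 366.] [ 0.6017 -0.305   0.    ]
```

View pics/w8.png

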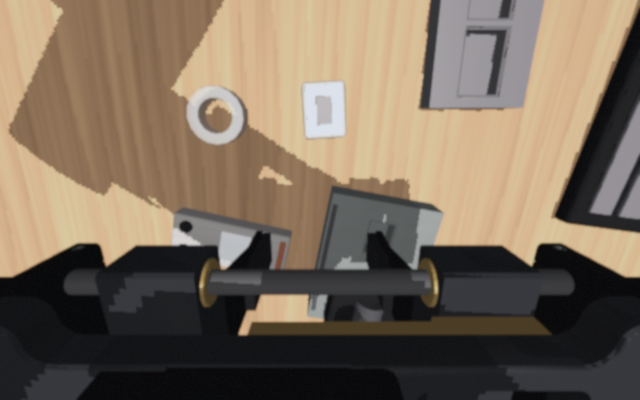

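```bash
python3 -m jog '[{"tx":0,"ty":0,"tz":-3.5,"roll":0,"jaw":0.7},{"tx":-3.77,"ty":1.64,"tz":0,"roll":0,"jaw":0.7},{"tx":-3.77,"ty":1.64,"tz":0,"roll":0,"jaw":0.7},{"tx":-3.77,"ty":1.64,"tz":0,"roll":0,"jaw":0.7},{"tx":0,"ty":0,"tz":0,"roll":0,"jaw":0.7},{"tx":0,"ty":0,"tz":0,"roll":0,"jaw":0.7},{"tx":0,"ty":0,"tz":0,"roll":0,"jaw":0.7}]' |head -2
python3 pk.py w9.png
python3 - <<'E'
import cv2
for f,o,b in (("w9.png","w9c.png",(0,200,180,480)),):
    im=cv2.imread("pics/"+f)[b[0]:b[1],b[2]:b[3]]; cv2.imwrite("pics/"+o,cv2.resize(im,None,fx=2.6,fy=2.6,interpolation=2))
E
```

```text
time_s: 22.8
position: [0.6056, -0.3577, 0.1509]
tcp [ 0.6056 -0.3576  0.1511] 93.58 0.702686792029861
inlet 0.82 [115. 325.] [ 0.6068 -0.2781  0.028 ]
mains_tip 0.71 [196. 291.] [ 0.5833 -0.338   0.09  ]
dock 0.97 [145. 318.] [ 0.6018 -0.308   0.    ]
```

View pics/w9c.png

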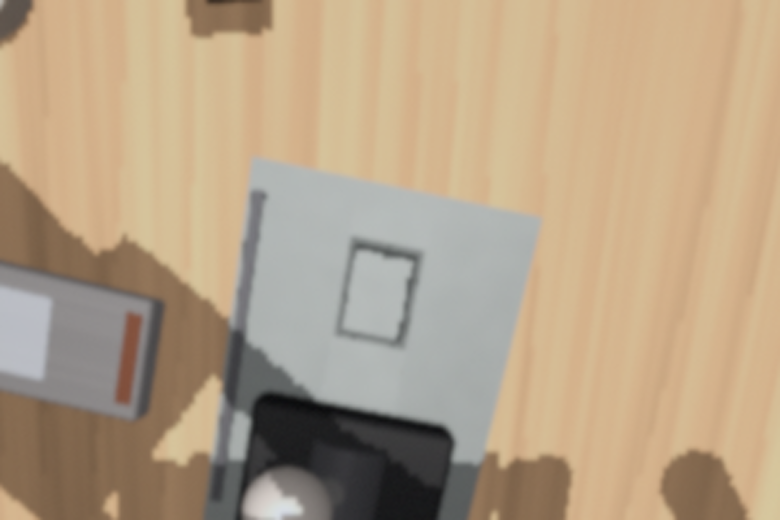

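```bash
cat > inlet.py <<'E'
from h import *
c,T=shot("wrist"); st=read_state()
def meas(c,T,ctr,r,thr,z,inv):
    S=6; r0,c0=int(ctr[0])-r,int(ctr[1])-r
    g=cv2.cvtColor(c["img"],cv2.COLOR_RGB2GRAY)[r0:r0+2*r,c0:c0+2*r]; g=cv2.resize(g,None,fx=S,fy=S,interpolation=cv2.INTER_CUBIC)
    m=((g<thr) if inv else (g>thr)).astype(np.uint8)
    n,l,s,_=cv2.connectedComponentsWithStats(m); k=1+np.argmax(s[1:,4])
    pts=np.argwhere(l==k)[:,::-1].astype(np.float32); rect=cv2.minAreaRect(pts)
    cor=cv2.boxPoints(rect); W=np.array([atz(c,((y+.5)/S-.5+r0,(x+.5)/S-.5+c0),T,z) for x,y in cor])
    L=[np.linalg.norm(W[i]-W[(i+1)%4]) for i in range(4)]; i=int(np.argmax(L)); v=W[(i+1)%4]-W[i]
    return W.mean(0)[:2].round(4),np.round(L[:2],4),np.degrees(np.arctan2(v[1],v[0])).round(2)%180
if __name__=="__main__":
    for thr in (110,125,140): print(meas(c,T,(113,325),27,thr,.028,True))
    m=np.array(trace("wrist","dock")[0]["pixels"]); m[200:]=0
    S=4;occ=np.zeros((1600,2560),bool);occ[170*S:]=1; m[170:]=0
    a,f=fit([(c,T,m)],[box(.1,.13,0,.028),(-.035,.035,-.06,-.01,.028,.053)],(.602,-.308,-.15),S,occ); print(a,f,a[:2]+.03*np.array([-np.sin(a[2]),np.cos(a[2])]))
E
python3 inlet.py
```

```text
(array([ 0.6082, -0.2618]), array([0.0022, 0.0215]), np.float64(171.45))
(array([ 0.6082, -0.2618]), array([0.0036, 0.0228]), np.float64(169.88))
(array([ 0.6066, -0.2758]), array([0.0329, 0.0244]), np.float64(83.85))
[ 0.60261078 -0.30613126 -0.12386361] 0.014502105692161371 [ 0.60631719 -0.2763611 ]
```

```bash
python3 -m jog '[{"tx":3.77,"ty":-1.64,"tz":0,"roll":0,"jaw":0.7},{"tx":3.77,"ty":-1.64,"tz":0,"roll":0,"jaw":0.7},{"tx":3.77,"ty":-1.64,"tz":0,"roll":0,"jaw":0.7},{"tx":0,"ty":0,"tz":3,"roll":0,"jaw":0.7},{"tx":0,"ty":0,"tz":0,"roll":0,"jaw":0.7},{"tx":0,"ty":0,"tz":0,"roll":0,"jaw":0.7},{"tx":0,"ty":0,"tz":0,"roll":0,"jaw":0.7}]' |head -2
python3 pk.py w10.png
python3 - <<'E'
from inlet import *
ctr=proj(c,np.array([.5484,-.1685,.058]),T); print(ctr,st["position"])
for thr in (195,205,215,225): print(meas(c,T,ctr,45,thr,.058,False))
E
```

```text
time_s: 23.9
position: [0.5513, -0.2513, 0.1225]
tcp [ 0.5513 -0.2513  0.1226] 93.45 0.7036918482323283
pack 0.62 [301.  79.  40.  60.] [ 0.5485 -0.1686] 5.4 cost 0.05
pack 0.93 [112. 322.] [ 0.5495 -0.169   0.    ]
pack 0.73 [115. 222.] [ 0.4593 -0.1774  0.    ]
dock 0.64 [250. 362.] [ 0.6005 -0.3049  0.    ]
[111.42662468 322.49717751] [ 0.55031918 -0.25018074  0.12185435]
(array([ 0.5488, -0.1679]), array([0.0275, 0.0361]), np.float64(95.55))
(array([ 0.5487, -0.1679]), array([0.0268, 0.0353]), np.float64(95.6))
(array([ 0.5487, -0.1679]), array([0.0259, 0.0343]), np.float64(95.64))
(array([ 0.554 , -0.1821]), array([0.0001, 0.0001]), np.float64(3.430000000000007))
```

```bash
python3 -m jog '[{"tx":4.1,"ty":0.15,"tz":0,"roll":0,"jaw":0.6},{"tx":4.16,"ty":0.16,"tz":0,"roll":0,"jaw":0.6},{"tx":0,"ty":0,"tz":0,"roll":-0.0375,"jaw":0.6},{"tx":0,"ty":0,"tz":3,"roll":0,"jaw":0.6},{"tx":0,"ty":0,"tz":0,"roll":0,"jaw":0.6},{"tx":0,"ty":0,"tz":2.5,"roll":0,"jaw":0.6},{"tx":0,"ty":0,"tz":2.4,"roll":0,"jaw":0.6},{"tx":0,"ty":0,"tz":0,"roll":0,"jaw":0.6}]' |head -3
python3 -m jog '[{"tx":0,"ty":0,"tz":0,"roll":0,"jaw":0},{"tx":0,"ty":0,"tz":0,"roll":0,"jaw":0},{"tx":0,"ty":0,"tz":0,"roll":0,"jaw":0},{"tx":0,"ty":0,"tz":0,"roll":0,"jaw":0},{"tx":0,"ty":0,"tz":0,"roll":0,"jaw":0},{"tx":0,"ty":0,"tz":0,"roll":0,"jaw":0},{"tx":0,"ty":0,"tz":0,"roll":0,"jaw":0},{"tx":0,"ty":0,"tz":-1,"roll":0,"jaw":0}]'
python3 -m jog '[{"tx":0,"ty":0,"tz":-3,"roll":0,"jaw":0},{"tx":0,"ty":0,"tz":-3,"roll":0.1,"jaw":0},{"tx":0,"ty":0,"tz":0,"roll":0.11,"jaw":0},{"tx":0,"ty":0,"tz":0,"roll":0,"jaw":0},{"tx":0,"ty":0,"tz":0,"roll":0,"jaw":0},{"tx":0,"ty":0,"tz":0,"roll":0,"jaw":0}]'
for i in 1 2 3; do python3 -m jog '[{"tx":0,"ty":0,"tz":0,"roll":0,"jaw":0}]'|sed -n 2,3p; done
```

```text
time_s: 25.05
position: [0.5464, -0.1667, 0.0407]
tcp_rot: [[-0.098, 0.995, -0.005], [0.995, 0.098, 0.003], [0.003, -0.005, -1.0]]
time_s: 25.85
position: [0.5475, -0.1668, 0.0522]
tcp_rot: [[-0.098, 0.995, -0.002], [0.995, 0.098, 0.001], [0.001, -0.002, -1.0]]
force: [-0.4, 0.7, -1.4]
opening: 0.348
grasp_force: 29.9
time_s: 26.45
position: [0.5475, -0.1668, 0.1119]
tcp_rot: [[0.11, 0.994, -0.002], [0.994, -0.11, 0.001], [0.001, -0.002, -1.0]]
force: [-0.5, -0.9, -1.6]
opening: 0.342
grasp_force: 29.9
position: [0.5477, -0.1669, 0.1118]
tcp_rot: [[0.11, 0.994, -0.002], [0.994, -0.11, 0.001], [0.001, -0.002, -1.0]]
position: [0.5479, -0.167, 0.112]
tcp_rot: [[0.111, 0.994, -0.001], [0.994, -0.111, 0.001], [0.0, -0.001, -1.0]]
position: [0.548, -0.1671, 0.1122]
tcp_rot: [[0.111, 0.994, -0.001], [0.994, -0.111, 0.0], [0.0, -0.001, -1.0]]
```

```bash
python3 -m jog '[{"tx":-3.36,"ty":2.34,"tz":0,"roll":0,"jaw":0},{"tx":-3.36,"ty":2.34,"tz":0,"roll":0,"jaw":0},{"tx":-3.37,"ty":2.33,"tz":0,"roll":0,"jaw":0},{"tx":0,"ty":0,"tz":0,"roll":0,"jaw":0},{"tx":0,"ty":0,"tz":0,"roll":0,"jaw":0},{"tx":0,"ty":0,"tz":2.8,"roll":0,"jaw":0},{"tx":0,"ty":0,"tz":0,"roll":0,"jaw":0},{"tx":0,"ty":0,"tz":0,"roll":0,"jaw":0}]'
python3 -m jog '[{"tx":0,"ty":0,"tz":0,"roll":0,"jaw":0},{"tx":0,"ty":0,"tz":0,"roll":0,"jaw":0},{"tx":0,"ty":0,"tz":0,"roll":0,"jaw":0},{"tx":0,"ty":0,"tz":0,"roll":0,"jaw":0}]'
python3 - <<'E'
from h import *
c,T=shot("wrist"); save(c,"w11.png",(130,290,220,420),3.5)
E
```

```text
time_s: 27.55
position: [0.6054, -0.2735, 0.0838]
tcp_rot: [[0.11, 0.994, -0.003], [0.994, -0.11, 0.002], [0.002, -0.003, -1.0]]
force: [-0.0, -0.8, -1.1]
opening: 0.343
grasp_force: 29.9
time_s: 27.95
position: [0.6069, -0.2754, 0.0852]
tcp_rot: [[0.111, 0.994, 0.001], [0.994, -0.111, -0.001], [-0.0, 0.001, -1.0]]
force: [-0.7, 0.2, -2.0]
opening: 0.343
grasp_force: 29.9
```

View pics/w11.png

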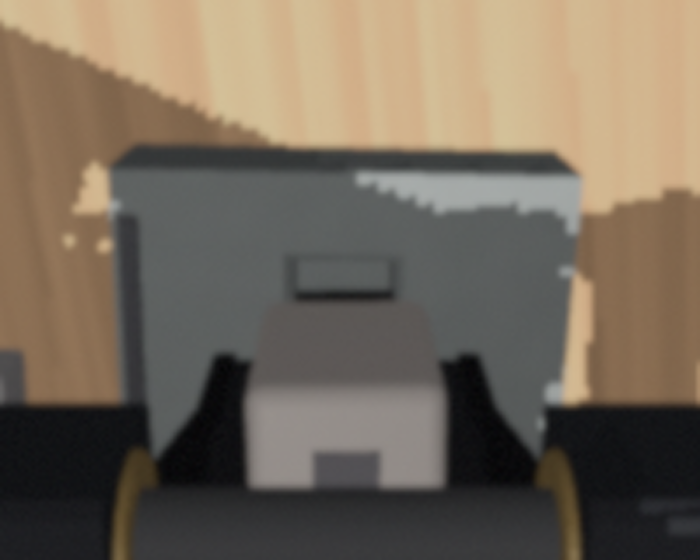

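```bash
python3 -m jog '[{"tx":0,"ty":0,"tz":0.6,"roll":0.008,"jaw":0},{"tx":0,"ty":0,"tz":0.5,"roll":0,"jaw":0},{"tx":0,"ty":0,"tz":0.3,"roll":0,"jaw":0},{"tx":0,"ty":0,"tz":0,"roll":0,"jaw":0},{"tx":0,"ty":0,"tz":0,"roll":0,"jaw":0},{"tx":0,"ty":0,"tz":0,"roll":0,"jaw":0}]'
python3 -m jog '[{"tx":0,"ty":0,"tz":0.15,"roll":0,"jaw":0},{"tx":0,"ty":0,"tz":0.15,"roll":0,"jaw":0},{"tx":0,"ty":0,"tz":0,"roll":0,"jaw":0},{"tx":0,"ty":0,"tz":0,"roll":0,"jaw":0}]'
```

```text
time_s: 28.6
position: [0.6068, -0.2754, 0.0706]
tcp_rot: [[0.119, 0.993, 0.0], [0.993, -0.119, -0.0], [-0.0, 0.0, -1.0]]
force: [-0.3, -0.3, -1.2]
opening: 0.338
grasp_force: 29.9
time_s: 29.0
position: [0.6066, -0.2753, 0.0675]
tcp_rot: [[0.119, 0.993, -0.0], [0.993, -0.119, 0.0], [0.0, -0.0, -1.0]]
force: [0.4, 0.5, -1.0]
opening: 0.342
grasp_force: 29.9
```

```bash
python3 -m jog '[{"tx":0,"ty":0,"tz":0.25,"roll":0,"jaw":0},{"tx":0,"ty":0,"tz":0.25,"roll":0,"jaw":0},{"tx":0,"ty":0,"tz":0,"roll":0,"jaw":0},{"tx":0,"ty":0,"tz":0,"roll":0,"jaw":0}]'|grep -E "pos|force"
python3 -m jog '[{"tx":0,"ty":0,"tz":0.3,"roll":0,"jaw":0},{"tx":0,"ty":0,"tz":0.3,"roll":0,"jaw":0},{"tx":0,"ty":0,"tz":0.2,"roll":0,"jaw":0},{"tx":0,"ty":0,"tz":0,"roll":0,"jaw":0},{"tx":0,"ty":0,"tz":0,"roll":0,"jaw":0}]'|grep -E "pos|force"
python3 -m jog '[{"tx":0,"ty":0,"tz":0.1,"roll":0,"jaw":0},{"tx":0,"ty":0,"tz":0.1,"roll":0,"jaw":0},{"tx":0,"ty":0,"tz":0,"roll":0,"jaw":0},{"tx":0,"ty":0,"tz":0,"roll":0,"jaw":0}]'|grep -E "pos|force"
```

```text
position: [0.6066, -0.2752, 0.0624]
force: [0.1, -0.6, -1.5]
grasp_force: 29.9
position: [0.6066, -0.2752, 0.0544]
force: [-0.0, -1.2, -1.0]
grasp_force: 29.9
position: [0.6068, -0.2754, 0.0538]
force: [-1.8, 1.5, 5.6]
grasp_force: 29.9
```

```bash
python3 -m jog '[{"tx":0,"ty":0,"tz":0.1,"roll":0,"jaw":0},{"tx":0,"ty":0,"tz":0,"roll":0,"jaw":0},{"tx":0,"ty":0,"tz":0,"roll":0,"jaw":0}]'|grep -E "pos|force"
python3 -m jog '[{"tx":0,"ty":0,"tz":-0.2,"roll":0,"jaw":0.45},{"tx":0,"ty":0,"tz":0,"roll":0,"jaw":0.55},{"tx":0,"ty":0,"tz":0,"roll":0,"jaw":0.55},{"tx":0,"ty":0,"tz":-4,"roll":0,"jaw":0.6},{"tx":0,"ty":0,"tz":-4,"roll":0,"jaw":0.6},{"tx":0,"ty":0,"tz":-2,"roll":0,"jaw":0.6},{"tx":-4.2,"ty":0,"tz":0,"roll":0,"jaw":0.6},{"tx":-4.2,"ty":0,"tz":0,"roll":0,"jaw":0.6}]'|grep -E "pos|force"
python3 -m jog '[{"tx":0,"ty":0,"tz":0,"roll":0,"jaw":0.6},{"tx":0,"ty":0,"tz":0,"roll":0,"jaw":0.6},{"tx":0,"ty":0,"tz":0,"roll":0,"jaw":0.6}]'|grep -E "pos|force"
python3 - <<'E'
from inlet import *
st=read_state(); print(st["position"])
for z in(.068,.070,.072):
    ctr=proj(c,np.array([.6065,-.276,z]),T)
    for thr in (185,200,): print(z,meas(c,T,ctr,45,thr,z,False))
m=np.array(trace("wrist","pack")[0]["pixels"])
for dz in (0,.002,.004): print(dz,fit([(c,T,m)],[box(.03,.038,.028+dz,.068+dz)],(.6065,-.276,-.11)))
print([(round(d["p"],2),atz(c,d["point"],T,.09).round(4)) for d in landmark_of("wrist","mains_tip")])
save(c,"w12.png",(40,280,220,460),3)
E
```

```text
position: [0.6068, -0.2754, 0.0537]
force: [-2.2, 1.1, 9.9]
grasp_force: 29.9
position: [0.5975, -0.3586, 0.1548]
force: [1.4, -0.0, -0.0]
grasp_force: 0.0
position: [0.5963, -0.3576, 0.1528]
force: [-0.4, -0.1, -0.8]
grasp_force: 0.0
[ 0.59644449 -0.35729006  0.15289207]
0.068 (array([ 0.6068, -0.2756]), array([0.0277, 0.0364]), np.float64(82.47))
0.068 (array([ 0.6069, -0.2757]), array([0.0267, 0.0352]), np.float64(82.56))
0.07 (array([ 0.6068, -0.2757]), array([0.0275, 0.0361]), np.float64(82.47))
0.07 (array([ 0.6069, -0.2757]), array([0.0265, 0.0349]), np.float64(82.56))
0.072 (array([ 0.6068, -0.2757]), array([0.0272, 0.0358]), np.float64(82.47))
0.072 (array([ 0.6068, -0.2758]), array([0.0263, 0.0345]), np.float64(82.56))
0 (array([ 0.60666963, -0.27623901, -0.1108454 ]), np.float64(0.06345217040553541))
0.002 (array([ 0.60671686, -0.27650068, -0.12014242]), np.float64(0.06997909236256306))
0.004 (array([ 0.60659176, -0.2765264 , -0.13326766]), np.float64(0.08384624668114893))
[(0.55, array([ 0.5813, -0.3387,  0.09  ]))]
```

```bash
python3 -m jog '[{"tx":0.73,"ty":-4.35,"tz":0,"roll":0,"jaw":0.8},{"tx":0.73,"ty":-4.35,"tz":0,"roll":0,"jaw":0.8},{"tx":0.73,"ty":-4.35,"tz":0,"roll":0,"jaw":0.8},{"tx":0.73,"ty":-4.35,"tz":0,"roll":0,"jaw":0.8},{"tx":0.73,"ty":-4.35,"tz":0,"roll":0,"jaw":0.8},{"tx":0,"ty":0,"tz":0,"roll":0.149,"jaw":0.8},{"tx":0,"ty":0,"tz":0,"roll":0.149,"jaw":0.8},{"tx":0,"ty":0,"tz":0,"roll":0.149,"jaw":0.8}]'|grep -E "pos|force"
python3 -m jog '[{"tx":0,"ty":0,"tz":0,"roll":0.149,"jaw":0.8},{"tx":0,"ty":0,"tz":0,"roll":0.149,"jaw":0.8},{"tx":0,"ty":0,"tz":0,"roll":0.149,"jaw":0.8},{"tx":0,"ty":0,"tz":0,"roll":0.149,"jaw":0.8},{"tx":0,"ty":0,"tz":0,"roll":0.149,"jaw":0.8},{"tx":0,"ty":0,"tz":0,"roll":0.149,"jaw":0.8},{"tx":0,"ty":0,"tz":0,"roll":0.149,"jaw":0.8},{"tx":0,"ty":0,"tz":0,"roll":0.1,"jaw":0.8}]'|grep -E "pos|force"
python3 -m jog '[{"tx":0,"ty":0,"tz":0,"roll":0,"jaw":0.8},{"tx":0,"ty":0,"tz":0,"roll":0,"jaw":0.8},{"tx":0,"ty":0,"tz":0,"roll":0,"jaw":0.8}]'|grep -A1 -E "pos"
cat > rc.py <<'E'
from h import *
import sys
c,T=shot("wrist"); save(c,sys.argv[1]); st=read_state(); R=st["tcp_rot"]; print(st["position"].round(4),np.degrees(np.arctan2(R[1,0],R[0,0])))
for d in trace("wrist","receiver"):
    if d["p"]>.4:
        m=np.array(d["pixels"]); rc=np.argwhere(m).mean(0); q=atz(c,rc,T,.015)
        a,f=fit([(c,T,m)],[box(.11,.046,0,.019)],(q[0],q[1],-.13)); print(round(d["p"],2),np.round(d["bbox"]),a[:2].round(4),np.degrees(a[2]),f)
for d in landmark_of("wrist","receiver_nose"): print("nose",round(d["p"],2),atz(c,d["point"],T,0).round(4))
for d in landmark_of("wrist","receiver"): print("rec",round(d["p"],2),atz(c,d["point"],T,0).round(4))
E
python3 rc.py w13.png
```

```text
position: [0.3851, -0.2958, 0.154]
force: [0.4, -0.0, 0.1]
grasp_force: 0.0
position: [0.3855, -0.2958, 0.1538]
force: [1.1, -0.9, 0.1]
grasp_force: 0.0
position: [0.3852, -0.2962, 0.1537]
tcp_rot: [[0.991, -0.136, 0.0], [-0.136, -0.991, -0.0], [0.0, 0.0, -1.0]]
[ 0.3852 -0.2963  0.1536] -7.8592876830682314
0.68 [283.  52.  50. 119.] [ 0.4671 -0.2962] -9.733915133458924 0.018885494266343006
nose 0.75 [ 0.5208 -0.3041  0.    ]
rec 0.6 [ 0.4659 -0.2991  0.    ]
```

```bash
python3 -m jog '[{"tx":0,"ty":0,"tz":0,"roll":0.032,"jaw":0.8},{"tx":4.27,"ty":-1.39,"tz":0,"roll":0,"jaw":0.8},{"tx":0,"ty":0,"tz":4,"roll":0,"jaw":0.8},{"tx":0,"ty":0,"tz":4,"roll":0,"jaw":0.8},{"tx":0,"ty":0,"tz":0,"roll":0,"jaw":0.8},{"tx":0,"ty":0,"tz":3,"roll":0,"jaw":0.8},{"tx":0,"ty":0,"tz":0,"roll":0,"jaw":0.8},{"tx":0,"ty":0,"tz":0,"roll":0,"jaw":0.8}]'|grep -A2 -E "pos|force"
python3 -m jog '[{"tx":0,"ty":0,"tz":1,"roll":0,"jaw":0.8},{"tx":0,"ty":0,"tz":1.1,"roll":0,"jaw":0.8},{"tx":0,"ty":0,"tz":0,"roll":0,"jaw":0.8},{"tx":0,"ty":0,"tz":0,"roll":0,"jaw":0.8},{"tx":0,"ty":0,"tz":0,"roll":0,"jaw":0.8}]'|grep -A2 -E "pos|force"
python3 -m jog '[{"tx":0,"ty":0,"tz":0,"roll":0,"jaw":0},{"tx":0,"ty":0,"tz":0,"roll":0,"jaw":0},{"tx":0,"ty":0,"tz":0,"roll":0,"jaw":0},{"tx":0,"ty":0,"tz":0,"roll":0,"jaw":0},{"tx":0,"ty":0,"tz":0,"roll":0,"jaw":0},{"tx":0,"ty":0,"tz":0,"roll":0,"jaw":0},{"tx":0,"ty":0,"tz":0,"roll":0,"jaw":0}]'|grep -A3 -E "pos|force"
```

```text
position: [0.4296, -0.2904, 0.0447]
tcp_rot: [[0.985, -0.17, 0.0], [-0.17, -0.985, -0.0], [0.0, 0.0, -1.0]]
force: [0.6, -0.7, 1.0]
opening: 0.799
grasp_force: 0.0
position: [0.4296, -0.2901, 0.0228]
tcp_rot: [[0.985, -0.17, 0.0], [-0.17, -0.985, -0.0], [0.0, 0.0, -1.0]]
force: [0.2, 0.6, -0.7]
opening: 0.8
grasp_force: 0.0
position: [0.4294, -0.2899, 0.0226]
tcp_rot: [[0.985, -0.17, -0.0], [-0.17, -0.985, 0.0], [-0.0, -0.0, -1.0]]
force: [-0.1, 0.8, 2.3]
opening: 0.528
grasp_force: 29.9
```

```bash
python3 -m jog '[{"tx":0,"ty":0,"tz":-2,"roll":0,"jaw":0},{"tx":0,"ty":0,"tz":-4,"roll":0,"jaw":0},{"tx":0,"ty":0,"tz":-4,"roll":0,"jaw":0},{"tx":-0.8,"ty":-4.85,"tz":0,"roll":0,"jaw":0},{"tx":-0.8,"ty":-4.85,"tz":0,"roll":0,"jaw":0},{"tx":-0.8,"ty":-4.85,"tz":0,"roll":0,"jaw":0},{"tx":-0.8,"ty":-4.85,"tz":0,"roll":0,"jaw":0},{"tx":-0.8,"ty":-4.85,"tz":0,"roll":0,"jaw":0}]'|grep -A3 -E "pos|force"
python3 -m jog '[{"tx":-0.8,"ty":-4.85,"tz":0,"roll":0,"jaw":0},{"tx":-0.8,"ty":-4.85,"tz":0,"roll":0,"jaw":0},{"tx":-0.8,"ty":-4.85,"tz":0,"roll":0,"jaw":0},{"tx":-0.8,"ty":-4.85,"tz":0,"roll":0,"jaw":0},{"tx":-0.8,"ty":-4.85,"tz":0,"roll":0,"jaw":0},{"tx":-0.8,"ty":-4.85,"tz":0,"roll":0,"jaw":0},{"tx":-0.8,"ty":-4.85,"tz":0,"roll":0,"jaw":0},{"tx":0,"ty":0,"tz":0,"roll":0,"jaw":0}]'|grep -A3 -E "pos|force"
python3 -m jog '[{"tx":0,"ty":0,"tz":0,"roll":0,"jaw":0},{"tx":0,"ty":0,"tz":0,"roll":0,"jaw":0},{"tx":0,"ty":0,"tz":0,"roll":0,"jaw":0}]'|grep -A3 -E "pos|force"
cat > sl.py <<'E'
from h import *
import sys
c,T=shot("wrist"); save(c,sys.argv[1],(0,320,120,520),2); st=read_state(); R=st["tcp_rot"]; print(st["position"].round(4),np.degrees(np.arctan2(R[1,0],R[0,0])))
d=trace("wrist","sleeve")[0]; m=np.array(d["pixels"]); print(d["p"],np.round(d["bbox"]))
best=None
for p0 in((.608,.307,-.1),(.606,.307,.05)):
    a,f=fit([(c,T,m)],[(-.03,.038,-.0315,.0315,0,.027)],p0); print(a.round(4),np.degrees(a[2]).round(2),f)
for t,z in(("sleeve",0),("sleeve_back",0),("receiver_nose",st["position"][2]-.02)):
    for e in landmark_of("wrist",t):
        if e["p"]>.3: print(t,round(e["p"],2),np.round(e["point"]),atz(c,e["point"],T,z).round(4))
E
python3 sl.py w14.png
```

```text
position: [0.4308, -0.0427, 0.1224]
tcp_rot: [[0.985, -0.171, -0.0], [-0.171, -0.985, -0.0], [-0.0, 0.0, -1.0]]
force: [1.0, 0.0, -1.8]
opening: 0.527
grasp_force: 29.9
position: [0.4342, 0.3056, 0.1226]
tcp_rot: [[0.987, -0.163, 0.004], [-0.163, -0.987, 0.003], [0.003, -0.004, -1.0]]
force: [0.5, -0.2, -2.5]
opening: 0.527
grasp_force: 30.0
position: [0.4335, 0.2982, 0.1223]
tcp_rot: [[0.985, -0.172, -0.001], [-0.172, -0.985, -0.001], [-0.001, 0.001, -1.0]]
force: [0.2, 0.2, -1.2]
opening: 0.527
grasp_force: 29.9
[0.4338 0.2982 0.1224] -9.919605610138653
0.71 [272.  91.  90. 177.]
[ 0.608  0.307 -0.1  ] -5.73 1.0
[0.606 0.307 0.05 ] 2.86 1.0
sleeve_back 0.49 [129. 553.] [0.4633 0.0724 0.    ]
receiver_nose 0.91 [ 90. 317.] [0.5258 0.2822 0.1024]
```

View pics/w14.png

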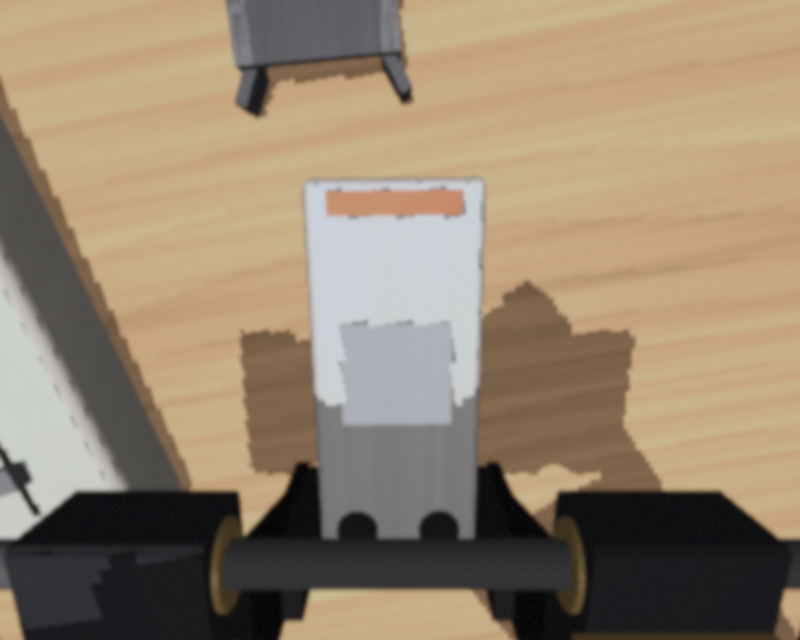

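```bash
python3 -m jog '[{"tx":0,"ty":0,"tz":-4.2,"roll":-0.094,"jaw":0},{"tx":0,"ty":0,"tz":-4.2,"roll":0,"jaw":0},{"tx":0,"ty":0,"tz":-4.2,"roll":0,"jaw":0},{"tx":0.6,"ty":-2.2,"tz":0,"roll":0,"jaw":0},{"tx":0,"ty":0,"tz":0,"roll":0,"jaw":0},{"tx":0,"ty":0,"tz":0,"roll":0,"jaw":0},{"tx":0,"ty":0,"tz":0,"roll":0,"jaw":0},{"tx":0,"ty":0,"tz":0,"roll":0,"jaw":0}]'|grep -A3 -E "pos|force"
python3 sl.py w15.png
python3 - <<'E'
import cv2
im=cv2.imread("pics/w15.png"); print(im.shape); cv2.imwrite("pics/w15c.png",im[:420,200:700])
E
```

```text
position: [0.4406, 0.3204, 0.2475]
tcp_rot: [[0.997, -0.077, -0.003], [-0.077, -0.997, -0.001], [-0.002, 0.002, -1.0]]
force: [-0.6, -0.7, -1.3]
opening: 0.526
grasp_force: 29.9
[0.4408 0.3206 0.2477] -4.425112336916421
0.68 [296.   1.  56.  76.]
[ 0.6127  0.2996 -0.0892] -5.11 0.06121195577999183
[ 0.6127  0.2995 -0.0866] -4.96 0.06158537624150329
sleeve 0.91 [ 38. 323.] [0.6112 0.3004 0.    ]
sleeve_back 0.7 [ 11. 326.] [0.6401 0.2951 0.    ]
receiver_nose 0.63 [ 90. 315.] [0.5342 0.3141 0.2277]
(640, 800, 3)
```

View pics/w15c.png

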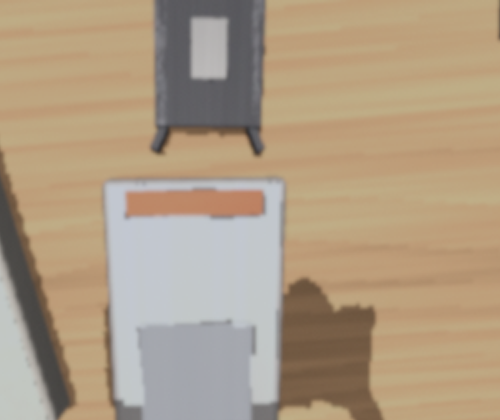

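Run:
```python
from h import *
c,T=shot("wrist"); st=read_state(); R=st["tcp_rot"]; print(st["position"].round(4),np.degrees(np.arctan2(R[1,0],R[0,0])))
S=4
for t in range(2):
    d=trace("wrist","sleeve")[0]; m0=np.array(d["pixels"])
    for rr in (58,61):
        m=m0.copy(); m[rr:]=0; occ=np.zeros((1600,2560),bool); occ[rr*S:]=1
        a,f=fit([(c,T,m)],[(-.03,.038,-.0315,.0315,0,.027)],(.61,.302,-.08),S,occ); print(a.round(4),np.degrees(a[2]).round(2),f)
    m=m0.copy()
    a,f=fit([(c,T,m)],[(-.03,.038,-.0315,.0315,0,.027),(-.046,-.03,-.036,-.029,0,.02),(-.046,-.03,.029,.036,0,.02)],(.61,.302,-.08)); print("g",a.round(4),np.degrees(a[2]).round(2),f)
    c,T=shot("wrist")
d=trace("wrist","receiver")[0]; m=np.array(d["pixels"]); z=st["position"][2]
m[200:]=0; occ=np.zeros((1600,2560),bool); occ[200*S:]=1
a,f=fit([(c,T,m)],[box(.11,.046,z-.022,z-.003)],(.478,.3177,-.078),S,occ); print("rec",a,np.degrees(a[2]),f)
```

```text
[0.4413 0.3211 0.2483] -4.4062177614397955
[ 0.6131  0.2997 -0.0844] -4.83 0.0194563942119671
[ 0.6131  0.2997 -0.0839] -4.81 0.01807937011399896
g [ 0.6129  0.2998 -0.077 ] -4.41 0.06186121570736958
[ 0.6144  0.2994 -0.0988] -5.66 0.011082479220351438
[ 0.6146  0.2995 -0.1017] -5.83 0.012220522367426656
g [ 0.6121  0.2998 -0.1003] -5.75 0.05199929709091489
rec [ 0.47910947  0.31790923 -0.0709506 ] -4.065169925482242 0.025461013412442002
```

```bash
python3 -m jog '[{"tx":0,"ty":0,"tz":0,"roll":0.014,"jaw":0},{"tx":2.56,"ty":0.54,"tz":0,"roll":0,"jaw":0},{"tx":0,"ty":0,"tz":5,"roll":0,"jaw":0},{"tx":0,"ty":0,"tz":5,"roll":0,"jaw":0},{"tx":0,"ty":0,"tz":5,"roll":0,"jaw":0},{"tx":0,"ty":0,"tz":4,"roll":0,"jaw":0},{"tx":0,"ty":0,"tz":0,"roll":0,"jaw":0},{"tx":0,"ty":0,"tz":0,"roll":0,"jaw":0}]'|grep -A3 -E "pos|force"
python3 -m jog '[{"tx":0,"ty":0,"tz":1,"roll":0,"jaw":0},{"tx":0,"ty":0,"tz":1.2,"roll":0,"jaw":0},{"tx":0,"ty":0,"tz":0.9,"roll":0,"jaw":0},{"tx":0,"ty":0,"tz":0.2,"roll":0,"jaw":0},{"tx":0,"ty":0,"tz":0,"roll":0,"jaw":0},{"tx":0,"ty":0,"tz":0,"roll":0,"jaw":0},{"tx":0,"ty":0,"tz":0,"roll":0,"jaw":0}]'|grep -A3 -E "pos|force"
python3 - <<'E'
from h import *
c,T=shot("wrist"); save(c,"w16.png",(0,280,180,460),2.1)
E
```

```text
position: [0.4666, 0.3136, 0.0585]
tcp_rot: [[0.996, -0.091, -0.001], [-0.091, -0.996, -0.0], [-0.001, 0.0, -1.0]]
force: [0.9, 1.0, -0.8]
opening: 0.521
grasp_force: 30.0
position: [0.4667, 0.3137, 0.0259]
tcp_rot: [[0.996, -0.091, 0.001], [-0.091, -0.996, 0.0], [0.001, -0.0, -1.0]]
force: [0.3, 0.4, -1.9]
opening: 0.526
grasp_force: 29.9
```

View pics/w16.png

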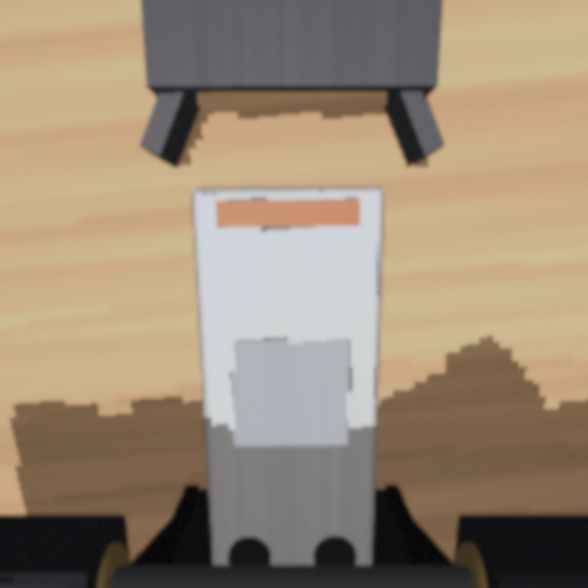

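```bash
python3 -m jog '[{"tx":0,"ty":0.12,"tz":0.15,"roll":0,"jaw":0},{"tx":1,"ty":0,"tz":0,"roll":0,"jaw":0},{"tx":1,"ty":0,"tz":0,"roll":0,"jaw":0},{"tx":1,"ty":0,"tz":0,"roll":0,"jaw":0},{"tx":0.5,"ty":0,"tz":0,"roll":0,"jaw":0},{"tx":0,"ty":0,"tz":0,"roll":0,"jaw":0}]'|grep -A3 -E "pos|force"
python3 -m jog '[{"tx":0.8,"ty":0,"tz":0,"roll":0,"jaw":0},{"tx":0.8,"ty":0,"tz":0,"roll":0,"jaw":0},{"tx":0.8,"ty":0,"tz":0,"roll":0,"jaw":0},{"tx":0.6,"ty":0,"tz":0,"roll":0,"jaw":0},{"tx":0,"ty":0,"tz":0,"roll":0,"jaw":0}]'|grep -A3 -E "pos|force"
```

```text
position: [0.5028, 0.3091, 0.0241]
tcp_rot: [[0.996, -0.092, 0.002], [-0.092, -0.996, 0.001], [0.002, -0.001, -1.0]]
force: [-0.7, -0.0, -1.5]
opening: 0.527
grasp_force: 29.9
position: [0.5327, 0.3065, 0.0242]
tcp_rot: [[0.996, -0.091, 0.002], [-0.091, -0.996, 0.001], [0.002, -0.001, -1.0]]
force: [0.2, -0.7, -1.8]
opening: 0.525
grasp_force: 29.9
```

```bash
python3 -m jog '[{"tx":0.5,"ty":0,"tz":0.05,"roll":0,"jaw":0},{"tx":0.5,"ty":0,"tz":0.05,"roll":0,"jaw":0},{"tx":0.2,"ty":0,"tz":0,"roll":0,"jaw":0},{"tx":0.2,"ty":0,"tz":0,"roll":0,"jaw":0},{"tx":0,"ty":0,"tz":0,"roll":0,"jaw":0}]'|grep -A3 -E "pos|force"
python3 -m jog '[{"tx":0.15,"ty":0,"tz":0,"roll":0,"jaw":0},{"tx":0.15,"ty":0,"tz":0,"roll":0,"jaw":0},{"tx":0.1,"ty":0,"tz":0,"roll":0,"jaw":0},{"tx":0,"ty":0,"tz":0,"roll":0,"jaw":0}]'|grep -A3 -E "pos|force"
```

```text
position: [0.5453, 0.3053, 0.023]
tcp_rot: [[0.996, -0.091, 0.0], [-0.091, -0.996, 0.0], [0.0, -0.0, -1.0]]
force: [0.5, 1.3, -2.3]
opening: 0.531
grasp_force: 30.0
position: [0.546, 0.3051, 0.0228]
tcp_rot: [[0.996, -0.091, -0.006], [-0.091, -0.996, -0.0], [-0.006, 0.001, -1.0]]
force: [-5.2, 3.1, 1.7]
opening: 0.528
grasp_force: 30.0
```

```bash
python3 -m jog '[{"tx":0.15,"ty":0,"tz":0,"roll":0,"jaw":0},{"tx":0.15,"ty":0,"tz":0,"roll":0,"jaw":0},{"tx":0,"ty":0,"tz":0,"roll":0,"jaw":0}]'|grep -A3 -E "pos|force"
python3 - <<'E'
from h import *
c,T=shot("wrist"); save(c,"w17.png",(0,280,180,460),2.1); st=read_state(); print(st["position"])
# distance tail: triangulate not needed; estimate mouth row & receiver visible
E
python3 - <<'E'
from h import *
for n in ("top","scene"):
    c,T=shot(n)
    for d in trace(n,"sleeve")[:1]:
        m=np.array(d["pixels"]); a,f=fit([(c,T,m)],[(-.03,.038,-.0315,.0315,0,.027),(-.046,-.03,-.036,-.029,0,.02),(-.046,-.03,.029,.036,0,.02)],(.612,.3,-.09)); print(n,a.round(4),f)
E
```

```text
position: [0.5461, 0.3051, 0.0227]
tcp_rot: [[0.996, -0.091, -0.012], [-0.091, -0.996, -0.001], [-0.012, 0.002, -1.0]]
force: [-11.6, 4.3, 5.6]
opening: 0.527
grasp_force: 30.0
[0.54603887 0.30510436 0.02272612]
top [ 0.6107  0.2973 -0.0076] 0.27704760378265747
scene [ 0.6096  0.3002 -0.0647] 0.06369534365074003
```

View pics/w17.png

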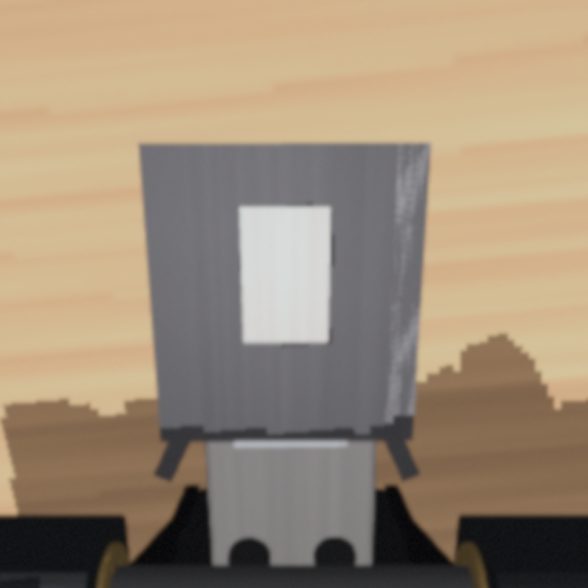

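Run:
```python
from h import *
c,T=shot("wrist"); st=read_state(); p=st["position"]; u=np.array([.9959,-.0908]); 
f=lambda r,q,z: atz(c,(r/2.1,180+q/2.1),T,z)[:2]-p[:2]
print("back edge",f(145,285,.027)@u,"mouth",f(437,287,.027)@u,"guide tips",f(477,287,.015)@u,f(477,287,.027)@u,"label",f(445,290,.019)@u)
d=trace("wrist","sleeve")[0]; m=np.array(d["pixels"]); m[205:]=0; occ=np.zeros((1600,2560),bool); occ[205*4:]=1
for z in (.027,):
    a,e=fit([(c,T,m)],[(-.03,.038,-.0315,.0315,0,z)],(.611,.3,-.09),4,occ); print(a.round(4),e,"origin s",(a[:2]-p[:2])@u)
```

```text
back edge 0.10050493382219022 mouth 0.034257916380351826 guide tips 0.018395563863301104 0.023507767138372774 label 0.029239260390779048
[ 0.6089  0.2999 -0.087 ] 0.011778739671367222 origin s 0.0630694630699011
```

```bash
python3 -m jog '[{"tx":-0.4,"ty":0,"tz":0,"roll":0,"jaw":0},{"tx":0,"ty":0,"tz":0,"roll":0,"jaw":0.62},{"tx":0,"ty":0,"tz":0,"roll":0,"jaw":0.7},{"tx":0,"ty":0,"tz":0,"roll":0,"jaw":0.7},{"tx":0,"ty":0,"tz":0,"roll":0,"jaw":0.7}]'|grep -A3 -E "pos|force"
python3 -m jog '[{"tx":-0.5,"ty":0,"tz":0,"roll":0,"jaw":0.7},{"tx":-1,"ty":0,"tz":-2,"roll":0,"jaw":0.7},{"tx":-2,"ty":0,"tz":-4,"roll":0,"jaw":0.7},{"tx":-2,"ty":0,"tz":-3,"roll":0,"jaw":0.7},{"tx":0,"ty":0,"tz":0,"roll":0,"jaw":0.7},{"tx":0,"ty":0,"tz":0,"roll":0,"jaw":0.7},{"tx":0,"ty":0,"tz":0,"roll":0,"jaw":0.7}]'|grep -A3 -E "pos|force"
python3 - <<'E'
from h import *
c,T=shot("wrist"); save(c,"w18.png"); p=read_state()["position"]; print(p)
d=trace("wrist","sleeve")[0]; m=np.array(d["pixels"]); print(d["p"],np.round(d["bbox"]))
d2=trace("wrist","receiver")
for e in d2[:2]: print(e["p"],np.round(e["bbox"]))
a,e=fit([(c,T,m)],[(-.03,.038,-.0315,.0315,0,.027),(-.046,-.03,-.036,-.029,0,.02),(-.046,-.03,.029,.036,0,.02)],(.609,.3,-.087)); print(a.round(4),e)
u=np.array([np.cos(a[2]),np.sin(a[2])])
b=d2[0]["bbox"]; tail=atz(c,(b[1]+b[3],b[0]+b[2]/2),T,.019)[:2]; print("tail s",(tail-a[:2])@u, "home -.080")
for t in("receiver_nose","sleeve","receiver"):
    for e in landmark_of("wrist",t): print(t,round(e["p"],2),((atz(c,e["point"],T,0)[:2]-a[:2])@u).round(4))
E
```

```text
position: [0.5489, 0.3047, 0.0233]
tcp_rot: [[0.996, -0.091, 0.001], [-0.091, -0.996, 0.0], [0.001, -0.0, -1.0]]
force: [-0.1, -0.5, -0.5]
opening: 0.689
grasp_force: 0.0
position: [0.4933, 0.3097, 0.1123]
tcp_rot: [[0.996, -0.091, -0.001], [-0.091, -0.996, -0.0], [-0.001, 0.0, -1.0]]
force: [0.1, -0.4, 0.1]
opening: 0.7
grasp_force: 0.0
[0.49323645 0.30957736 0.11189239]
0.81 [272.   7.  91. 115.]
0.91 [293. 111.  54.  58.]
0.71 [543. 192.  64.  42.]
[ 0.6087  0.3    -0.0895] 0.04443011359437876
tail s -0.07864587507948079 home -.080
receiver_nose 0.25 -0.1203
sleeve 0.55 0.0
receiver 0.92 -0.0245
```

```bash
python3 -m jog '[{"tx":0,"ty":0,"tz":-4.5,"roll":0,"jaw":0},{"tx":1.66,"ty":4.55,"tz":0,"roll":0,"jaw":0},{"tx":1.66,"ty":4.55,"tz":0,"roll":0,"jaw":0},{"tx":1.66,"ty":4.55,"tz":0,"roll":0,"jaw":0},{"tx":1.66,"ty":4.55,"tz":0,"roll":0,"jaw":0},{"tx":1.66,"ty":4.55,"tz":0,"roll":0,"jaw":0},{"tx":1.66,"ty":4.55,"tz":0,"roll":0,"jaw":0},{"tx":1.66,"ty":4.55,"tz":0,"roll":0,"jaw":0}]'|grep -A3 -E "pos|force"
python3 -m jog '[{"tx":0,"ty":0,"tz":-4.5,"roll":0,"jaw":0},{"tx":0,"ty":0,"tz":0,"roll":0,"jaw":0},{"tx":0,"ty":0,"tz":0,"roll":0,"jaw":0}]'|grep -A3 -E "pos|force"
python3 - <<'E'
from h import *
c,T=shot("wrist"); save(c,"w19.png",(20,270,120,520),2)
B=[(-.021,.021,-.013,.013,.008,.040)]
H=[(.6702,-.1256),(.667,-.0717),(.6637,-.0178),(.6604,.0361),(.6572,.09)]
for d in trace("wrist","tx0"):
    if d["p"]>.3:
        m=np.array(d["pixels"]); rc=np.argwhere(m).mean(0); q=atz(c,rc,T,.03); a,f=fit([(c,T,m)],B,(q[0],q[1],1.63)); print(round(d["p"],2),c["img"][m].mean(0).round(),a.round(4),round(f,3),min(np.linalg.norm(a[:2]-h) for h in np.array(H)).round(4))
for n in("pack","tape","eraser","weight"):
    for e in trace("wrist",n)[:2]: print(n,round(e["p"],2),np.round(e["bbox"]))
E
```

```text
position: [0.5803, -0.0199, 0.1577]
tcp_rot: [[0.996, -0.091, -0.0], [-0.091, -0.996, 0.0], [-0.0, -0.0, -1.0]]
force: [0.1, 0.0, -0.4]
opening: 0.064
grasp_force: 0.0
position: [0.5807, -0.0184, 0.2037]
tcp_rot: [[0.996, -0.092, 0.002], [-0.092, -0.996, -0.0], [0.002, 0.0, -1.0]]
force: [-0.2, -0.4, -0.8]
opening: 0.002
grasp_force: 0.0
0.93 [88. 88. 90.] [ 0.664  -0.0177  1.6121] 0.058 0.0003
0.82 [80. 80. 81.] [0.6609 0.0365 1.6156] 0.071 0.0007
0.73 [69. 69. 71.] [0.6586 0.0901 1.6394] 0.066 0.0014
0.56 [ 78. 127. 122.] [0.6612 0.1851 1.3895] 0.119 0.0952
pack 0.7 [489.  96. 149.  96.]
pack 0.65 [179.  57. 259. 113.]
tape 0.7 [ 48. 213.  51.  30.]
tape 0.64 [424. 240.  37.  28.]
eraser 0.74 [233. 199.  25.  31.]
eraser 0.59 [621. 151.  19.  14.]
```

View pics/w19.png

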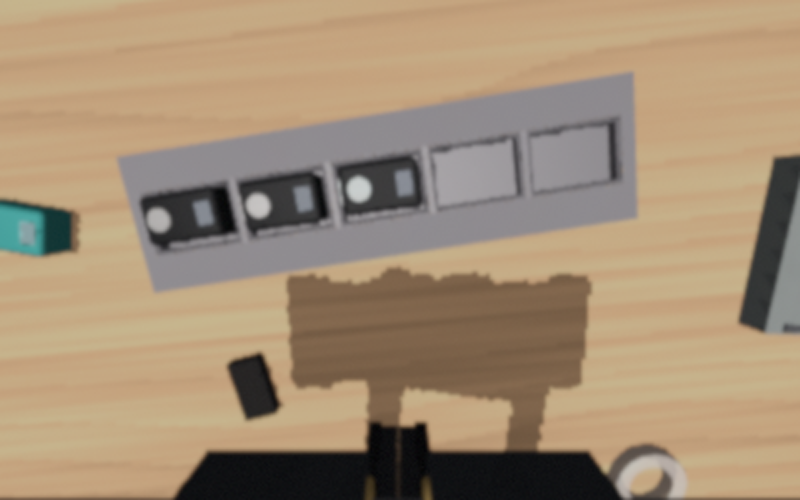

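```bash
python3 -m jog '[{"tx":0,"ty":0,"tz":0,"roll":0.033,"jaw":0},{"tx":-0.11,"ty":4.54,"tz":0,"roll":0,"jaw":0},{"tx":-0.11,"ty":4.54,"tz":0,"roll":0,"jaw":0},{"tx":-0.11,"ty":4.54,"tz":0,"roll":0,"jaw":0},{"tx":-0.11,"ty":4.54,"tz":0,"roll":0,"jaw":0},{"tx":-0.11,"ty":4.54,"tz":0,"roll":0,"jaw":0},{"tx":-0.11,"ty":4.54,"tz":0,"roll":0,"jaw":0},{"tx":-0.11,"ty":4.54,"tz":0,"roll":0,"jaw":0}]'|grep -A3 -E "pos|force"
python3 -m jog '[{"tx":0,"ty":0,"tz":0,"roll":0,"jaw":0},{"tx":0,"ty":0,"tz":0,"roll":0,"jaw":0},{"tx":0,"ty":0,"tz":4,"roll":0,"jaw":0},{"tx":0,"ty":0,"tz":4,"roll":0,"jaw":0},{"tx":0,"ty":0,"tz":2.7,"roll":0,"jaw":0},{"tx":0,"ty":0,"tz":0,"roll":0,"jaw":0},{"tx":0,"ty":0,"tz":0,"roll":0,"jaw":0}]'|grep -A3 -E "pos|force"
python3 - <<'E'
from h import *
c,T=shot("wrist"); 
for e in landmark_of("wrist","mains_tip"): print(round(e["p"],2),np.round(e["point"]),atz(c,e["point"],T,.092).round(4))
for e in trace("wrist","pack")[:1]: print(e["p"],np.round(e["bbox"]))
E
```

```text
position: [0.5327, -0.3334, 0.2026]
tcp_rot: [[0.992, -0.123, -0.001], [-0.123, -0.992, 0.001], [-0.001, -0.001, -1.0]]
force: [0.8, -0.2, 0.1]
opening: 0.002
grasp_force: 0.0
position: [0.5336, -0.3305, 0.0961]
tcp_rot: [[0.993, -0.121, -0.001], [-0.121, -0.993, 0.001], [-0.001, -0.001, -1.0]]
force: [0.1, -0.1, 0.5]
opening: 0.001
grasp_force: 0.0
0.83 [175. 320.] [ 0.583  -0.3386  0.092 ]
0.78 [181. 113.  77.  53.]
```

```bash
python3 -m jog '[{"tx":1,"ty":0.15,"tz":0,"roll":0,"jaw":0},{"tx":1,"ty":0,"tz":0,"roll":0,"jaw":0},{"tx":0.5,"ty":0,"tz":0,"roll":0,"jaw":0},{"tx":0.5,"ty":0,"tz":0,"roll":0,"jaw":0},{"tx":0.5,"ty":0,"tz":0,"roll":0,"jaw":0},{"tx":0.5,"ty":0,"tz":0,"roll":0,"jaw":0},{"tx":0,"ty":0,"tz":0,"roll":0,"jaw":0}]'|grep -A3 -E "pos|force"
python3 -m jog '[{"tx":0.5,"ty":0,"tz":0,"roll":0,"jaw":0},{"tx":0.4,"ty":0,"tz":0,"roll":0,"jaw":0},{"tx":0.4,"ty":0,"tz":0,"roll":0,"jaw":0},{"tx":0,"ty":0,"tz":0,"roll":0,"jaw":0}]'|grep -A3 -E "pos|force"
python3 -m jog '[{"tx":0.3,"ty":0,"tz":0,"roll":0,"jaw":0},{"tx":0.2,"ty":0,"tz":0,"roll":0,"jaw":0},{"tx":0,"ty":0,"tz":0,"roll":0,"jaw":0}]'|grep -A3 -E "pos|force"
```

```text
position: [0.5736, -0.3386, 0.0959]
tcp_rot: [[0.992, -0.123, 0.001], [-0.123, -0.992, -0.0], [0.001, -0.0, -1.0]]
force: [-1.1, 0.5, 0.7]
opening: 0.004
grasp_force: 0.3
position: [0.5866, -0.3405, 0.0961]
tcp_rot: [[0.992, -0.123, 0.001], [-0.123, -0.992, -0.001], [0.002, 0.001, -1.0]]
force: [0.0, 0.1, 0.6]
opening: 0.003
grasp_force: 0.1
position: [0.5898, -0.3409, 0.0959]
tcp_rot: [[0.992, -0.123, -0.002], [-0.123, -0.992, 0.0], [-0.002, -0.0, -1.0]]
force: [-3.9, 0.8, 0.9]
opening: 0.007
grasp_force: 1.8
```

```bash
python3 -m jog '[{"tx":0.2,"ty":0,"tz":0,"roll":0,"jaw":0},{"tx":0.2,"ty":0,"tz":0,"roll":0,"jaw":0},{"tx":0,"ty":0,"tz":0,"roll":0,"jaw":0}]'|grep -A3 -E "pos|force"
python3 -m jog '[{"tx":-1,"ty":0,"tz":0,"roll":0,"jaw":0},{"tx":-3,"ty":0,"tz":0,"roll":0,"jaw":0},{"tx":-2,"ty":0,"tz":-4,"roll":0,"jaw":0},{"tx":0,"ty":0,"tz":-4,"roll":0,"jaw":0},{"tx":0,"ty":0,"tz":0,"roll":0,"jaw":0},{"tx":0,"ty":0,"tz":0,"roll":0,"jaw":0},{"tx":0,"ty":0,"tz":0,"roll":0,"jaw":0}]'|grep -A3 -E "pos|force"
python3 - <<'E'
from h import *
from inlet import meas
c,T=shot("wrist")
for e in landmark_of("wrist","mains_tip"): print(round(e["p"],2),np.round(e["point"]),atz(c,e["point"],T,.092).round(4))
for d in trace("wrist","pack")[:1]:
    m=np.array(d["pixels"]); print(d["p"],fit([(c,T,m)],[box(.03,.038,.028,.068)],(.6065,-.276,-.12)))
for n in("scene","top"):
    c,T=shot(n)
    for e in landmark_of(n,"mains_tip")[:2]: print(n,round(e["p"],2),atz(c,e["point"],T,.092).round(4))
    for d in trace(n,"tx0"):
        if d["p"]>.4: print("tx",d["p"],c["img"][np.array(d["pixels"])].mean(0).round(),atz(c,np.argwhere(d["pixels"]).mean(0),T,.035).round(3))
print(read_state()["time_s"])
E
```

```text
position: [0.5904, -0.3409, 0.0958]
tcp_rot: [[0.992, -0.122, -0.01], [-0.122, -0.992, 0.003], [-0.01, -0.001, -1.0]]
force: [-11.8, -0.3, 5.8]
opening: 0.004
grasp_force: 5.3
position: [0.5349, -0.3335, 0.1752]
tcp_rot: [[0.992, -0.123, -0.0], [-0.123, -0.992, 0.001], [-0.0, -0.001, -1.0]]
force: [0.4, -0.0, 0.4]
opening: 0.009
grasp_force: 0.0
0.98 [118. 316.] [ 0.6129 -0.3416  0.092 ]
0.74 (array([ 0.60645025, -0.27623051, -0.12828122]), np.float64(0.05557468493905382))
scene 0.46 [ 0.6159 -0.3632  0.092 ]
tx 0.91 [48. 46. 45.] [0.663 0.095 0.035]
tx 0.62 [47. 46. 44.] [0.666 0.042 0.035]
tx 0.59 [ 47. 124. 114.] [0.669 0.203 0.035]
tx 0.55 [49. 48. 46.] [ 0.669 -0.012  0.035]
top 0.63 [0.619  0.2742 0.092 ]
top 0.45 [ 0.6103 -0.3341  0.092 ]
tx 0.7 [ 81. 156. 145.] [0.657 0.188 0.035]
tx 0.64 [74. 71. 69.] [ 0.661 -0.017  0.035]
tx 0.48 [73. 71. 69.] [0.658 0.036 0.035]
tx 0.44 [73. 70. 68.] [0.656 0.09  0.035]
51.1
```

```bash
python3 -c "
from rig import hand_in; print(hand_in())"
```

```text
the job is handed in; nothing more can be done
None
```

I handed the job in at 51 s of the 208 s, and no verdict came back. By my measurements, all three transmitters on the desk are in pockets, the receiver is home to within about 2 mm, the pack is seated in the inlet, and the mains lever is against its "on" stop. The bystanders were left alone, though I didn't re-measure them at the end.

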